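# Clear the mug and flip the card box lid open

### The arm

A 7-joint arm with a two-finger parallel gripper is mounted at the origin on a cart in front of the work surface, level with it; the furniture and walls round the work are solid. World frame = base frame: x ahead of the robot, y to its left, z up, the work surface at z = 0. Lengths are in m, angles in degrees, forces in N, time in s.
With the tool pointing down it reaches from about 0.4 to 0.875 m from the base axis. Payload 4.4 kg.
Tool frame: the origin (TCP) lies at the very end of the fingers, on their centre line; the grasp point (between the pads) lies 19 mm behind it (arm.grip_depth is the distance from the TCP to the grasp point, in m); z points along the fingers, y is the direction in which the jaws open and shut (so a half turn about z gives the same grasp; the last joint's range is limited). The gripper opens to 85 mm and grips with 20 to 120 N. Pads are 22 mm wide; open, the fingers measure 114 mm over their backs; the gripper's body (76 mm by 85 mm) begins 54 mm behind the grasp point. The pads swing forward as they close: fully open they stand 13 mm farther back than shut.
Start: joints at [-73.9, 36.005, 2.206, 86.941, -1.547, 57.084, -1.146], TCP at [0.221, 0.611, 0.231] pointing down, gripper open.
Joint ranges: [-175.42, 175.42], [-21.48, 121.26], [-71.46, 75.88], [10.55, 141.38], [-63.04, 243.04], [13.31, 113.54], [-168.57, 168.57]. Speed limits (degrees/s): [147.25, 147.25, 180, 180, 180, 180, 180].

### API

Orientations are given as [roll, pitch, yaw] about the fixed x, y, z axes, in that order (R = Rz(yaw) Ry(pitch) Rx(roll)).
In Python, from station import arm gives the robot as it stands.
- The arm moves only by the tool drive_tool, never from a script. Its argument "series" is a list of rows, each a list of 7 numbers: the shift along the world's x, y, z in cm, then the turn, a rotation vector about the world's x, y, z in degrees, then the opening, from -1 (shut) to 1 (fully open). A call has 1 to 5 rows; each row shifts and turns the commanded pose from where the row before left it; what a row does not reach is not made up. A row lasts 1/12 s, in which the tool goes at most 41.7 mm and 7.16 degrees, less where a joint would pass 70% of its speed; a pose out of reach is approached as far as the arm can. A call with a gripper value outside its range is refused whole. The fingers move at their own pace and stop on an object; "grip_force" is the grip in N (left out, the last holds). Time passes only in rows, so rows that do not move let the fingers close. It gives the time, the measured TCP pose, the force and the opening at its end, in the units of the state.
- arm.get_obs(): the state, without advancing time (a new reading comes with each control period).
- arm.capture(name): name is "side" or "top"; returns the picture (420x560x3 uint8, red, green, blue); there is no depth.
- arm.camera_model(name): a dict with "camera_matrix" (3x3 intrinsics, pixels), "distortion" ([k1, k2, p1, p2, k3] as OpenCV has them; the pictures are not rectified), "R" (3x3) and "t" (3): a world point X has camera coordinates R X + t. Camera axes: x right, y down, z forward; pixel columns grow to the right and rows downward; lengths in m; the calibration is good to about 2 mm. A picture is of the moment at which its call begins. camera_model takes no time and is no camera call.
- arm.finish_job(): hands the job in, once; it reports no verdict.
The state is a dict: "time": time; "q": joint angles; "qd": joint speeds; "effort": joint torques, N m; "eef_pos": TCP position; "ee_rot": TCP orientation; "force": force on the tool from outside, world axes, zero at the start; "wrist_torque": the same for the moment, N m; "width": finger opening in m.
Only numpy, scipy, OpenCV 4.12 (cv2) and the standard library are available. Lean on these libraries where they do the work, as an engineer would, in place of code of your own. Each camera call takes 0.05 s, during which the arm holds its last target.

### The job

The lid of the wooden index-card box on the table has to stand open, but a coffee mug is in the way in front of it. First push the mug along the table to the right, without picking it up, until no part of its round body is in front of the box any more; then flip the lid up and over past its balance point so that it rests wide open by itself. Leave the mug upright, the box standing where it is and the other things on the table undisturbed.

Things in the scene. Friction and masses are not known exactly. Their poses are not given: they have to be found in the camera images.
- cards: Heavy wooden index-card box (about 1.5 kg, loose), body 105 x 145 mm in x and y, 94 mm high shut. Origin: centre of the underside. Its front (small brass knob, white label) looks along its own -x, roughly towards the robot (yaw -0.15 to 0.3 rad); own +y is the robot's left, +z up. In its frame: front face x = -50 mm, sides y = +-73 mm, seam under the lid z = 73 mm.
- cards_lid (a joint): Lid angle in rad: 0 shut, grows as the front edge of the lid rises and swings up and back, stop at 1.745. The lid is light (about 0.09 kg, 105 x 145 x 21 mm), with no spring: its balance point is near 1.37; it falls shut below about 1.3 and falls open to the stop above about 1.45. A push of under 1 N lifts it.
- lid_hinge (a point): Centre of the lid's hinge line at the back of the box: at (57.5, 0, 72.5) mm in the box frame; the hinge line runs along the box's y axis. Fixed to the box.
- lid_knob (a point): Front end of the brass knob in the middle of the lid's front; moves with the lid. Shut: at (-60.5, 0, 82) mm in the box frame. The knob is 11 mm thick and stands 10 mm out. A fingertip leaning about 45 degrees (pointing forward and down), close to the box front below the knob, catches under it when raised; then it can push under the lid and finally against its inside.
- mug: White stoneware coffee mug with a blue-green band, 82 mm across, 94 mm high, about 0.3 kg, upright and loose, about 18 to 32 mm in front of the knob. Origin on the table, 18 mm from the mug's axis on the handle side; the handle reaches 59 mm from the origin along own -y and points roughly towards the robot; own +z up.
- mug_centre (a point): Centre of the mug's round body (its axis) at the table; the body's radius is 41 mm. The mug is out of the box's way when this point lies more than about 114 mm to the right (own -y) of the box's middle.
- glue_stick: Upright glue stick, 27 mm thick, 90 mm high, loose, about 140 mm to the left of the box's middle. Origin: centre of its underside.
- eraser: Pink eraser, 19 x 48 x 11 mm, loose, about 135 mm to the right of the box's middle. Origin: centre of its underside. Right of it a fixed, 430 mm tall computer tower stands on the table; its front face runs from about (0.60, -0.10) to (0.50, -0.27) m in x, y and the tower reaches back from there; the monitor's screen stands behind the box, from (0.71, -0.08) to (0.87, 0.28).

How it is judged:
By the outcome, as a careful person would: the job done as asked, in the order asked, and still so for the second after the job is handed in, with the robot touching nothing.
It also fails if it takes over 62 s, if anything falls off the work surface, if the arm or the gripper's body presses on something with over 40 N, if the wrist force passes 120 N, or if a joint passes its speed limit or range.

## Working session

There is one attempt and no reset: what is moved stays moved. The work goes in short steps, Python scripts to look and compute and a tool call to move; the robot and the scene stay as the last step left them, time stands still between calls to the robot, and variables do not carry over. Pictures are saved under pics/ and viewed, and the job is handed in when it is done.

Besides the shell and the picture viewer there is one more tool, called after ">>>" in YAML: its name, and indented under it one key for each argument. drive_tool: Moves the arm, as the interface text tells. Its arguments: {"type":"object","properties":{"series":{"type":"array","items":{"type":"array","items":{"type":"number"}}},"grip_force":{"type":"number"}},"required":["series"]}

```bash
ls; mkdir -p pics
python3 - <<'E'
from station import arm
import cv2
o=arm.get_obs(); print({k:o[k] for k in('time','eef_pos','ee_rot','width','force')})
for n in('side','top'):
    im=arm.capture(n); cv2.imwrite(f'pics/{n}0.png',im[:,:,::-1]); 
    m=arm.camera_model(n); print(n,m)
E
```

```text
pics
{'time': 0.0, 'eef_pos': array([0.22065795, 0.61073251, 0.23039687]), 'ee_rot': array([-1.79889746e+02, -2.17864464e-03,  1.60128529e+02]), 'width': 0.08533038850593469, 'force': array([-0.66991553, -0.92177043,  0.87581604])}
side {'camera_matrix': array([[506.48991954,   0.        , 283.49602631],
       [  0.        , 506.48991954, 202.34122609],
       [  0.        ,   0.        ,   1.        ]]), 'distortion': array([0.02441631, 0.        , 0.        , 0.        , 0.        ]), 'R': array([[-0.8633809 ,  0.50411149, -0.02109572],
       [ 0.35786695,  0.5823659 , -0.72991863],
       [-0.35567494, -0.63774727, -0.68320843]]), 't': array([ 0.43481865, -0.23600024,  1.27096619])}
top {'camera_matrix': array([[476.0438579,   0.       , 285.9600119],
       [  0.       , 476.0438579, 206.5607937],
       [  0.       ,   0.       ,   1.       ]]), 'distortion': array([-0.09196103,  0.        ,  0.        ,  0.        ,  0.        ]), 'R': array([[-0.008763  , -0.99920566, -0.03887502],
       [-0.99280092,  0.01333785, -0.11903124],
       [ 0.1194552 ,  0.03755208, -0.99212917]]), 't': array([0.17954797, 0.59461757, 0.83504037])}
```

View pics/side0.png

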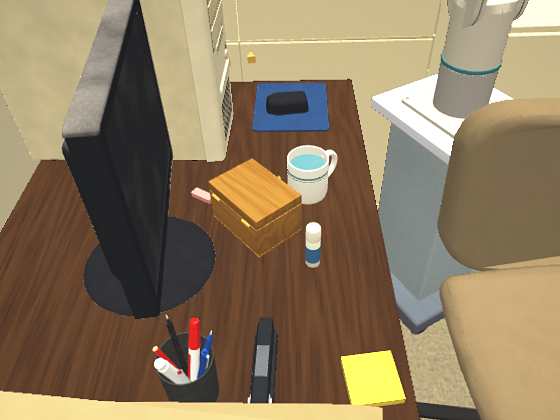

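View pics/top0.png

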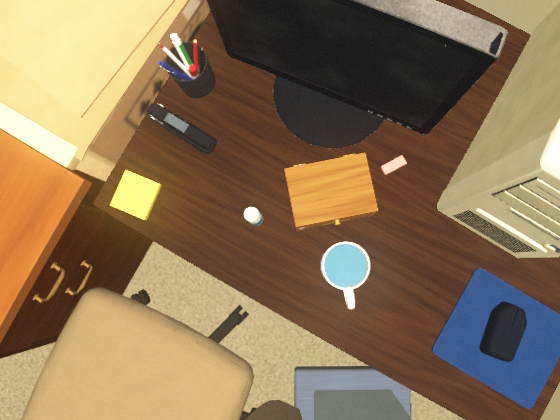

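The top view shows the box lid at about (285,169), (366,153), (378,210) and (299,229), the knob at (338,222), the mug rim centred at (346,266) with its handle to (350,305), the glue stick at (253,215), the eraser at (394,165), and the mouse pad at lower right.

```bash
cat > h.py <<'E'
import numpy as np, cv2
from station import arm
def ray(n,px):
    m=arm.camera_model(n); u=cv2.undistortPoints(np.array([[px]],float),m['camera_matrix'],m['distortion'])[0,0]
    R=m['R'];c=-R.T@m['t']; return c,R.T@np.array([u[0],u[1],1.])
def onz(n,px,z):
    c,d=ray(n,px); return c+d*(z-c[2])/d[2]
def proj(n,X):
    m=arm.camera_model(n); return cv2.projectPoints(np.atleast_2d(np.array(X,float)),cv2.Rodrigues(m['R'])[0],m['t'],m['camera_matrix'],m['distortion'])[0][:,0]
E
python3 - <<'E'
import cv2,numpy as np
from h import *
im=cv2.imread('pics/top0.png'); hsv=cv2.cvtColor(im,cv2.COLOR_BGR2HSV)
cv2.imwrite('pics/topcrop.png',cv2.resize(im[130:320,230:430],None,fx=3,fy=3,interpolation=cv2.INTER_CUBIC))
sub=np.zeros(im.shape[:2],np.uint8); sub[140:240,275:385]=1
m=((hsv[...,2]>130)&(hsv[...,0]<22)&(hsv[...,1]>90)).astype(np.uint8)*sub
m=cv2.morphologyEx(m,cv2.MORPH_OPEN,np.ones((7,7)))
c=max(cv2.findContours(m,0,1)[0],key=cv2.contourArea)
r=cv2.minAreaRect(c); b=cv2.boxPoints(r); print(cv2.contourArea(c),b)
W=np.array([onz('top',p,.094) for p in b]);print(W.round(4), W.mean(0))
for i in range(4): d=W[(i+1)%4]-W[i]; print(np.linalg.norm(d),np.degrees(np.arctan2(d[1],d[0])))
# water / rim
m=((hsv[...,0]>90)&(hsv[...,0]<115)&(hsv[...,1]>60)).astype(np.uint8); s=np.zeros_like(m); s[235:300,315:375]=1
c=max(cv2.findContours(m*s,0,1)[0],key=cv2.contourArea); print('water',cv2.minEnclosingCircle(c))
wt=((hsv[...,1]<60)&(hsv[...,2]>150)).astype(np.uint8); s[235:315,315:375]=1
c=max(cv2.findContours((wt|m)*s,0,1)[0],key=cv2.contourArea); x=cv2.morphologyEx((wt|m)*s,cv2.MORPH_OPEN,cv2.getStructuringElement(2,(25,25)))
c=max(cv2.findContours(x,0,1)[0],key=cv2.contourArea);e=cv2.minEnclosingCircle(c);print('rim',e,onz('top',e[0],.094))
print('handle',onz('top',(350,306),.05),'glue',onz('top',(253,215),.09),'eraser',onz('top',(394,165),.011))
print('pad',[onz('top',p,0).round(3) for p in((482,269),(434,346),(524,400))],'edge',[onz('top',p,0).round(3) for p in((96,204),(370,358),(215,268))])
print('towerbase', [onz('top',p,0).round(3) for p in ((440,207),(525,257))])
E
```

```text
5061.0 [[282.96152 167.80768]
 [366.42307 151.11539]
 [378.96152 213.80771]
 [295.49997 230.5    ]]
[[0.6579 0.1755 0.094 ]
 [0.6852 0.03   0.094 ]
 [0.5753 0.0119 0.094 ]
 [0.5485 0.1549 0.094 ]] [0.61673654 0.09305472 0.094     ]
0.14806209868956835 -79.36236544200734
0.1113391617721873 -170.64558253148527
0.1455332387865546 100.61034940525515
0.1112419396837495 10.655915195735636
water ((345.0732727050781, 265.049072265625), 21.175222396850586)
rim ((345.1221008300781, 265.36083984375), 24.710710525512695) [0.48845528 0.07161303 0.094     ]
handle [0.41652755 0.0606908  0.05      ] glue [0.57649862 0.22820051 0.09      ] eraser [ 0.6770803  -0.03308614  0.011     ]
pad [array([ 0.477, -0.196,  0.   ]), array([ 0.336, -0.099,  0.   ]), array([ 0.231, -0.268,  0.   ])] edge [array([0.611, 0.551, 0.   ]), array([0.316, 0.021, 0.   ]), array([0.485, 0.311, 0.   ])]
towerbase [array([ 0.596, -0.12 ,  0.   ]), array([ 0.498, -0.281,  0.   ])]
```

View pics/topcrop.png

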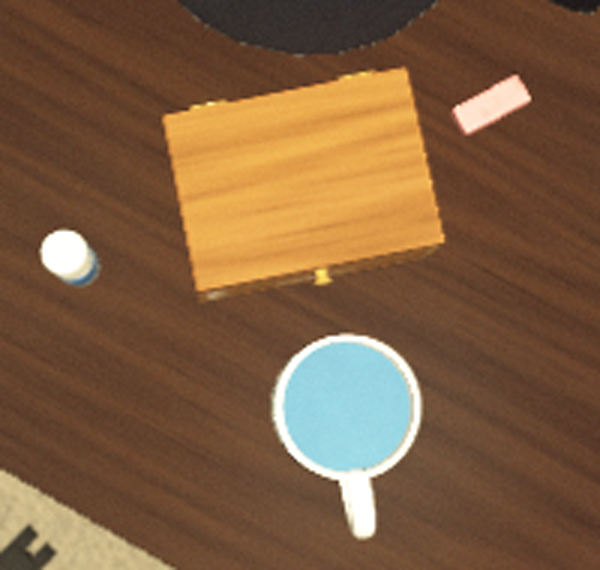

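Run:
```python
from h import *
b=[(284.3,168.7),(365.7,152.7),(377.7,210.3),(296.7,226.9)]
W=np.array([onz('top',p,.094) for p in b]);print(W.round(4), W.mean(0))
for i in range(4): d=W[(i+1)%4]-W[i]; print(np.linalg.norm(d),np.degrees(np.arctan2(d[1],d[0])))
print('knob',onz('top',(337.7,223.5),.082))
yaw=np.radians(10.7); 
R=np.array([[np.cos(yaw),-np.sin(yaw)],[np.sin(yaw),np.cos(yaw)]])
c=W.mean(0)[:2]-R@[0.0025,0]; print('origin',c)
f=lambda p:(R.T@(np.array(p)-c)).round(4)
print('mug in box',f([.4885,.0716]),'knob',f(onz('top',(337.7,223.5),.082)[:2]),'glue',f([.5765,.2282]),'eraser',f([.677,-.033]))
print('tower',f([.6,-.10]),f([.5,-.27]),'pad',f([.477,-.196]),f([.336,-.099]))
print('world of box pts',R@[-.128,-.125]+c)
for n in('side',):
  P=[np.r_[R@[x,y]+c,z] for x,y,z in((-.05,.0725,.094),(.055,.0725,.094),(.055,-.0725,.094),(-.05,-.0725,.094))]
  print(proj(n,P).round(1)); print(proj(n,[[.4885,.0716,.094]]))
```

```text
[[0.6562 0.1732 0.094 ]
 [0.6824 0.0313 0.094 ]
 [0.5814 0.0138 0.094 ]
 [0.5547 0.1528 0.094 ]] [0.61868207 0.09277502 0.094     ]
0.14424442247906658 -79.5559785801847
0.10249654128671126 -170.18271143078152
0.14150211222337675 100.88347436768167
0.1035884576502428 11.343044615571221
knob [0.56063867 0.08187503 0.082     ]
origin [0.61622554 0.09231085]
mug in box [-0.1294  0.0034] knob [-0.0566  0.0001] glue [-0.0138  0.1409] eraser [ 0.0365 -0.1344]
tower [-0.0516 -0.186 ] [-0.1815 -0.3344] pad [-0.1903 -0.2574] [-0.3109 -0.136 ]
world of box pts [ 0.51365943 -0.05428108]
[[301.6 193.1]
 [256.1 220.9]
 [207.4 179.9]
 [251.6 156.4]]
[[307.6988913  157.13720349]]
```

Run:
```python
from h import *
for p in((75,292),(95,289),(240,365),(252,390)):
  for z in(-.2,0,.1,.2,.3): 
    X=onz('top',p,z); print(p,z,X.round(3),proj('side',X).round(0))
print(arm.get_obs()['q'])
```

```text
(75, 292) -0.2 [ 0.427  0.687 -0.2  ] [[545. 493.]]
(75, 292) 0 [0.439 0.588 0.   ] [[527. 384.]]
(75, 292) 0.1 [0.445 0.539 0.1  ] [[517. 322.]]
(75, 292) 0.2 [0.451 0.489 0.2  ] [[505. 252.]]
(75, 292) 0.3 [0.456 0.44  0.3  ] [[493. 173.]]
(95, 289) -0.2 [ 0.434  0.637 -0.2  ] [[517. 466.]]
(95, 289) 0 [0.445 0.547 0.   ] [[502. 364.]]
(95, 289) 0.1 [0.45  0.502 0.1  ] [[493. 304.]]
(95, 289) 0.2 [0.455 0.457 0.2  ] [[484. 238.]]
(95, 289) 0.3 [0.46  0.413 0.3  ] [[473. 163.]]
(240, 365) -0.2 [ 0.262  0.29  -0.2  ] [[445. 280.]]
(240, 365) 0 [0.304 0.263 0.   ] [[439. 216.]]
(240, 365) 0.1 [0.324 0.25  0.1  ] [[436. 176.]]
(240, 365) 0.2 [0.345 0.236 0.2  ] [[432. 131.]]
(240, 365) 0.3 [0.366 0.222 0.3  ] [[427.  78.]]
(252, 390) -0.2 [ 0.206  0.263 -0.2  ] [[455. 262.]]
(252, 390) 0 [0.258 0.241 0.   ] [[449. 201.]]
(252, 390) 0.1 [0.283 0.23  0.1  ] [[445. 163.]]
(252, 390) 0.2 [0.309 0.219 0.2  ] [[441. 120.]]
(252, 390) 0.3 [0.335 0.207 0.3  ] [[436.  69.]]
[-73.90083771  36.05241287   2.20262015  86.99023861  -1.54803055
  57.08410245  -1.14490968]
```

Run:
```python
from h import *
im=cv2.imread('pics/top0.png');a=cv2.resize(im[270:420,0:420],(800,286))
im=cv2.imread('pics/side0.png');b=cv2.resize(im[0:300,340:560],(420,573)); 
cv2.imwrite('pics/ca.png',a);cv2.imwrite('pics/cb.png',b)
for p in((248,405),(300,405),(275,400)):
  for z in(-.2,0,.1,.2,.3): 
    X=onz('top',p,z); print(p,z,X.round(3),proj('side',X).round(0))
```

```text
(248, 405) -0.2 [ 0.172  0.272 -0.2  ] [[469. 259.]]
(248, 405) 0 [0.23  0.248 0.   ] [[462. 198.]]
(248, 405) 0.1 [0.259 0.237 0.1  ] [[457. 161.]]
(248, 405) 0.2 [0.288 0.225 0.2  ] [[452. 118.]]
(248, 405) 0.3 [0.317 0.213 0.3  ] [[447.  67.]]
(300, 405) -0.2 [ 0.172  0.154 -0.2  ] [[433. 227.]]
(300, 405) 0 [0.23  0.152 0.   ] [[429. 172.]]
(300, 405) 0.1 [0.259 0.15  0.1  ] [[426. 138.]]
(300, 405) 0.2 [0.288 0.149 0.2  ] [[423.  98.]]
(300, 405) 0.3 [0.317 0.148 0.3  ] [[419.  51.]]
(275, 400) -0.2 [ 0.184  0.211 -0.2  ] [[446. 244.]]
(275, 400) 0 [0.239 0.198 0.   ] [[441. 186.]]
(275, 400) 0.1 [0.267 0.192 0.1  ] [[437. 150.]]
(275, 400) 0.2 [0.295 0.185 0.2  ] [[434. 108.]]
(275, 400) 0.3 [0.323 0.179 0.3  ] [[429.  59.]]
```

View pics/ca.png

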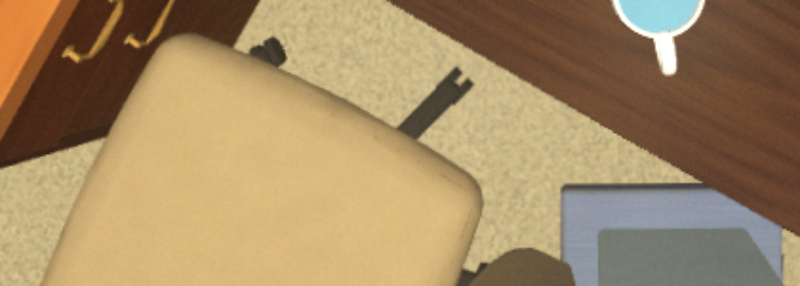

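View pics/cb.png

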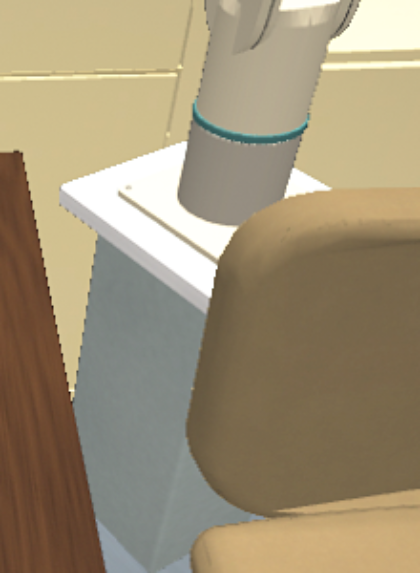

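The side view shows the seat below table level and the chair's backrest between the arm base and the desk, with its top left corner near (460,115). I'll raise the arm and swing forward over the table first.

>>> drive_tool:
  series:
    - [2,0,3,0,0,0,1]
    - [3,-1,2.5,0,0,-6,1]
    - [3,-2,1.5,0,0,-6,1]
    - [3,-2.5,0,0,0,-6,1]
    - [3,-2.7,0,0,0,-6,1]

```text
time: 0.52
eef_pos: [0.3621, 0.5292, 0.3022]
ee_rot: [179.9, -0.0, 135.9]
force: [0.8, -0.6, 0.2]
width: 0.0852
```

>>> drive_tool:
  series:
    - [2.5,-3.2,0,0,0,-6,1]
    - [2.5,-3.2,0,0,0,-6,1]
    - [2.3,-3.4,0,0,0,-6,1]
    - [2,-3.5,0,0,0,-6,1]
    - [1,-3.8,0,0,0,-6,0.2]

```text
time: 0.93
eef_pos: [0.4661, 0.3563, 0.3009]
ee_rot: [179.9, 0.0, 105.8]
force: [0.2, -0.0, -0.1]
width: 0.0756
```

>>> drive_tool:
  series:
    - [1,-3.8,0,0,0,-5,0.2]
    - [0,-4,0,0,0,0,0.2]
    - [0,-4,0,0,0,0,0.2]
    - [0,-4,-2,0,0,0,0.2]
    - [0,-3.8,-3,0,0,0,0.2]

```text
time: 1.35
eef_pos: [0.4751, 0.1681, 0.2581]
ee_rot: [179.7, -0.0, 101.1]
force: [0.6, -0.3, -0.4]
width: 0.051
```

>>> drive_tool:
  series:
    - [0,-0.3,-4,0,0,0,0.2]
    - [0,0,-4,0,0,0,0.2]
    - [0,0,-4,0,0,0,0.2]
    - [0,0,-4,0,0,0,0.2]
    - [0,0,-2,0,0,0,0.2]

```text
time: 1.77
eef_pos: [0.4713, 0.1665, 0.0729]
ee_rot: [-179.7, 0.1, 101.1]
force: [-0.5, -0.0, 0.2]
width: 0.051
```

>>> drive_tool:
  series:
    - [0,0,-1,0,0,0,0.2]
    - [0,0,0,0,0,0,0.2]

```text
time: 1.93
eef_pos: [0.4725, 0.1668, 0.0649]
ee_rot: [-179.8, 0.0, 101.1]
force: [0.2, 0.0, 0.6]
width: 0.0514
```

Run:
```python
from h import *
o=arm.get_obs(); print(o['eef_pos'],o['ee_rot'],o['q'],o['force'])
cv2.imwrite('pics/t1.png',arm.capture('top')[:,:,::-1]);cv2.imwrite('pics/s1.png',arm.capture('side')[:,:,::-1])
```

```text
[0.47251599 0.16676562 0.06486973] [-1.79751921e+02  4.19573226e-02  1.01120870e+02] [-30.51032913  40.18193164  11.79190289 118.22254203 -19.21132546
  23.63285454   7.41086029] [0.22510552 0.04516153 0.64547944]
```

View pics/t1.png

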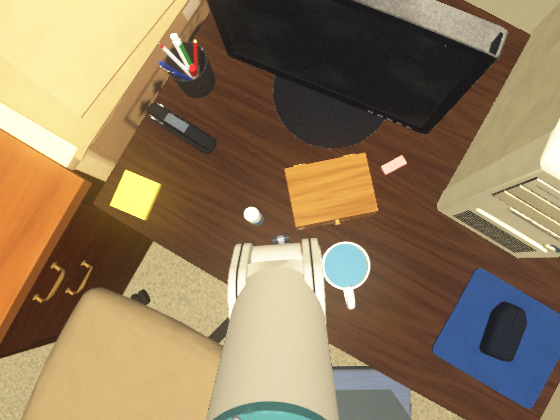

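View pics/s1.png

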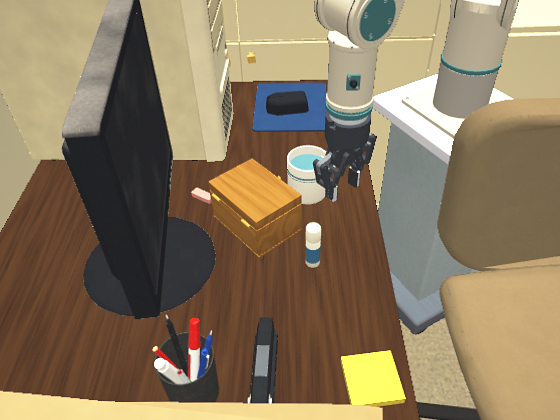

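The tool is left of the mug at (280,240) in the top view with clear space around it. Next I lower it and push.

>>> drive_tool:
  series:
    - [0,0,-2,0,0,0,0.2]
    - [0.3,-1.5,-0.5,0,0,0,0.2]
    - [0.3,-1.5,0,0,0,0,0.2]
    - [0,0,0,0,0,0,0.2]

```text
time: 2.37
eef_pos: [0.482, 0.1344, 0.0435]
ee_rot: [179.8, 0.1, 100.9]
force: [0.5, -0.1, 0.2]
width: 0.0513
```

Run:
```python
from h import *
o=arm.get_obs(); print(o['eef_pos'],o['ee_rot'],o['q'],o['force'])
```

```text
[0.48196789 0.13438681 0.04354682] [1.79801341e+02 1.10269826e-01 1.00897705e+02] [-25.4321019   42.20181258   9.81218565 119.14701947 -19.22137836
  19.91615632  10.89503401] [ 0.53163245 -0.13473853  0.1831977 ]
```

>>> drive_tool:
  series:
    - [-0.3,-0.8,0,0,0,0,0.2]
    - [0.1,-0.8,0,0,0,0,0.2]
    - [0.2,-1,0,0,0,0,0.2]
    - [0.2,-1,0,0,0,0,0.2]
    - [0.2,-1,0,0,0,0,0.2]

```text
time: 2.78
eef_pos: [0.4845, 0.0917, 0.0424]
ee_rot: [179.9, -0.1, 101.2]
force: [0.5, 4.6, 3.7]
width: 0.0513
```

>>> drive_tool:
  series:
    - [0.2,-1,0,0,0,0,0.2]
    - [0.2,-1,0,0,0,0,0.2]
    - [0.2,-1,0,0,0,0,0.2]
    - [0.1,-1,0,0,0,0,0.2]

```text
time: 3.12
eef_pos: [0.4912, 0.0505, 0.0419]
ee_rot: [180.0, -0.0, 101.1]
force: [-1.6, 4.8, 3.6]
width: 0.0514
```

Run:
```python
from h import *
o=arm.get_obs(); print(o['eef_pos'],o['ee_rot'],o['q'],o['force'])
cv2.imwrite('pics/t2.png',arm.capture('top')[:,:,::-1]);cv2.imwrite('pics/s2.png',arm.capture('side')[:,:,::-1])
```

```text
[0.49117753 0.05052239 0.04186707] [ 1.79991238e+02 -1.84297073e-02  1.01129468e+02] [-14.44969434  42.02152084   7.96695493 119.97767534 -16.61044442
  19.00857664  18.36556072] [-1.63899876  4.78353241  3.6067082 ]
```

View pics/t2.png

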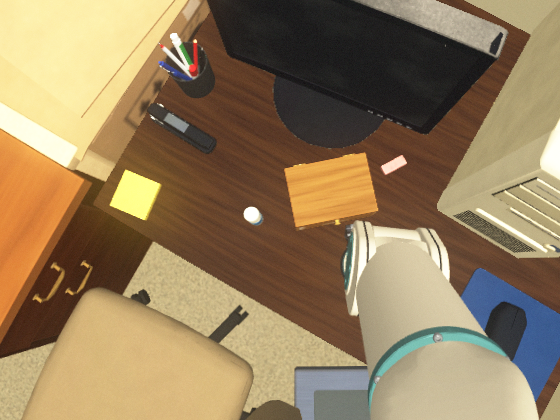

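View pics/s2.png

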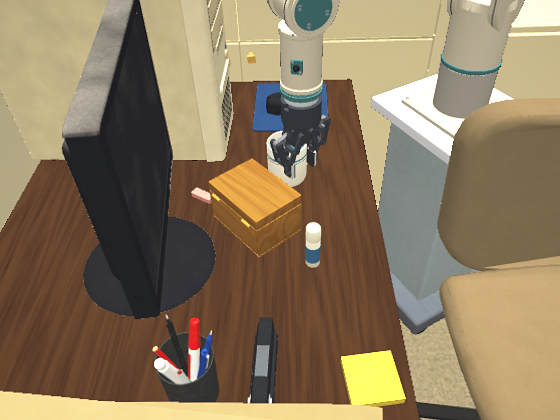

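The side view shows the mug upright at about (288,158) and cradled by the fingers. I'll continue another 6.5 cm.

>>> drive_tool:
  series:
    - [0.2,-1,0,0,0,0,0.2]
    - [0.2,-1,0,0,0,0,0.2]
    - [0.2,-1,0,0,0,0,0.2]
    - [0.2,-1,0,0,0,0,0.2]

```text
time: 3.55
eef_pos: [0.4987, 0.0103, 0.0417]
ee_rot: [-180.0, -0.0, 101.1]
force: [-1.0, 3.3, 0.8]
width: 0.051
```

>>> drive_tool:
  series:
    - [0.2,-1,0,0,0,0,0.2]
    - [0.2,-1,0,0,0,0,0.2]
    - [0.1,-0.5,0,0,0,0,0.2]
    - [0,0,0,0,0,0,0.2]

```text
time: 3.88
eef_pos: [0.5042, -0.0162, 0.0418]
ee_rot: [180.0, 0.1, 101.0]
force: [-0.4, -0.7, -0.6]
width: 0.051
```

Run:
```python
from h import *
o=arm.get_obs(); print(o['eef_pos'],o['ee_rot'],o['q'],o['force'])
cv2.imwrite('pics/t3.png',arm.capture('top')[:,:,::-1]);cv2.imwrite('pics/s3.png',arm.capture('side')[:,:,::-1])
```

```text
[ 0.50424075 -0.01615081  0.0418175 ] [1.79984148e+02 8.69766262e-02 1.00959817e+02] [ -6.32095004  42.38387677   7.37178097 118.35218188 -14.36465747
  20.0486404   23.62216513] [-0.39734963 -0.67444748 -0.56983257]
```

View pics/s3.png

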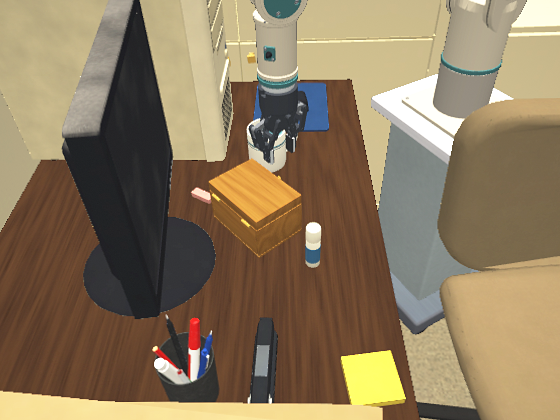

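>>> drive_tool:
  series:
    - [-0.4,2,0,0,0,0,0.2]
    - [-0.6,3,1,0,0,0,0.2]
    - [0,0,4,0,0,0,0]
    - [-1,0,4,0,0,0,-0.5]
    - [-2,2,4,0,0,0,-1]

```text
time: 4.4
eef_pos: [0.4685, 0.0511, 0.1678]
ee_rot: [179.8, 0.2, 100.9]
force: [1.4, -0.3, 1.6]
width: 0.0195
```

>>> drive_tool:
  series:
    - [0,4,2,0,0,0,-1]
    - [0,4,1,0,0,0,-1]

```text
time: 4.57
eef_pos: [0.4676, 0.1302, 0.1977]
ee_rot: [179.7, 0.0, 100.9]
force: [1.7, 0.4, -0.4]
width: 0.0002
```

Run:
```python
from h import *
o=arm.get_obs(); print(o['eef_pos'],o['ee_rot'],o['q'],o['force'],o['time'])
cv2.imwrite('pics/t4.png',arm.capture('top')[:,:,::-1]);cv2.imwrite('pics/s4.png',arm.capture('side')[:,:,::-1])
```

```text
[0.46758225 0.13023994 0.19769731] [1.79731891e+02 1.04765431e-02 1.00886684e+02] [-30.6786065   26.1294842   16.58783375 115.34070055 -11.28464364
  39.76074287   3.86784884] [ 1.68414939  0.37925176 -0.44064021] 4.5667
```

View pics/t4.png

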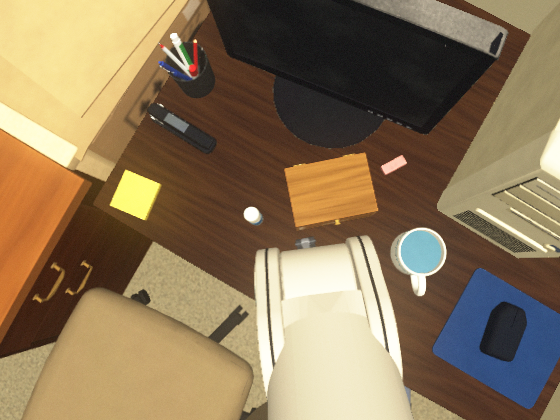

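View pics/s4.png

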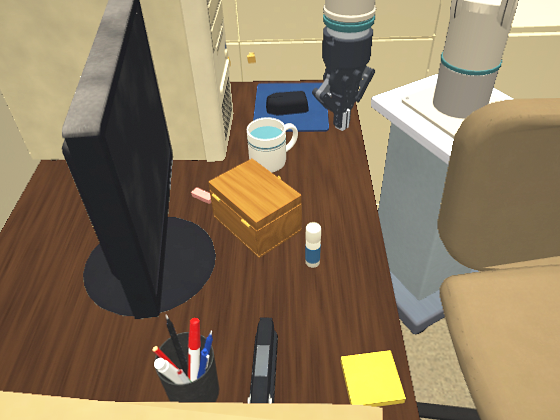

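```bash
cat > kin.py <<'E'
import numpy as np, itertools
from scipy.spatial.transform import Rotation as Ro
from scipy.optimize import least_squares
D=[([-73.90083771,36.05241287,2.20262015,86.99023861,-1.54803055,57.08410245,-1.14490968],[.22065795,.61073251,.23039687],[-179.889746,-.00218,160.128529]),
([-30.51032913,40.18193164,11.79190289,118.22254203,-19.21132546,23.63285454,7.41086029],[.47251599,.16676562,.06486973],[-179.751921,.041957,101.12087]),
([-25.4321019,42.20181258,9.81218565,119.14701947,-19.22137836,19.91615632,10.89503401],[.48196789,.13438681,.04354682],[179.801341,.110269826,100.897705]),
([-14.44969434,42.02152084,7.96695493,119.97767534,-16.61044442,19.00857664,18.36556072],[.49117753,.05052239,.04186707],[179.991238,-.0184297,101.129468]),
([-6.32095004,42.38387677,7.37178097,118.35218188,-14.36465747,20.0486404,23.62216513],[.50424075,-.01615081,.0418175],[179.984148,.0869766,100.959817]),
([-30.6786065,26.1294842,16.58783375,115.34070055,-11.28464364,39.76074287,3.86784884],[.46758225,.13023994,.19769731],[179.731891,.0104765,100.886684])]
Rz=lambda a:Ro.from_euler('z',a,degrees=True).as_matrix(); Ry=lambda a:Ro.from_euler('y',a,degrees=True).as_matrix()
def fk(q,s,p,full=False):
    d1,L1,a,L2,a2,L3,a3,o1,o7=p; ez=np.array([0,0,1.]);ex=np.array([1.,0,0])
    R=Rz(s[0]*q[0]+100*o1);x=ez*d1; R=R@Ry(q[1]);R=R@Rz(s[1]*q[2]); x=x+R@(ez*L1+ex*a); el=x
    R=R@Ry(q[3]); x=x+R@(ez*L2+ex*a2); R=R@Rz(s[2]*q[4]); w=x; R=R@Ry(q[5]); x=x+R@(ex*a3); R=R@Rz(s[3]*q[6]+100*o7); x=x+R@(ez*L3)
    return (x,R,el,w) if full else (x,R)
def res(p,s):
    r=[]
    for q,X,e in D:
        x,R=fk(q,s,p); r+=list(x-X); r+=list(.3*(R-Ro.from_euler('xyz',e,degrees=True).as_matrix()).ravel())
    r+=list(1e-3*np.array(p[:7])) 
    return np.array(r)
if __name__=='__main__':
    out=[]
    for s in itertools.product([1,-1],repeat=4):
        for o1,o7 in itertools.product((0,.9,-.9,1.8),repeat=2):
            f=least_squares(res,[.33,.32,.05,.35,-.05,.3,.05,o1,o7],args=(s,)); out.append((f.cost,s,f.x))
    out.sort(key=lambda t:t[0])
    for c,s,x in out[:4]: print(c,s,x.round(4))
    c,s,x=out[0]; np.save('kp.npy',np.r_[s,x])
    for q,X,e in D: print((fk(q,s,x)[0]-X).round(4))
    print([v.round(3) for v in fk(D[-1][0],s,x,True)[2:]])
E
python3 kin.py
python3 - <<'E'
from h import *
c=np.array([.6162,.0923]);yaw=np.radians(10.7)
R=np.array([[np.cos(yaw),-np.sin(yaw)],[np.sin(yaw),np.cos(yaw)]])
im=cv2.imread('pics/t4.png'); hsv=cv2.cvtColor(im,cv2.COLOR_BGR2HSV)
m=((hsv[...,0]>90)&(hsv[...,0]<115)&(hsv[...,1]>60)).astype(np.uint8); s=np.zeros_like(m); s[225:275,392:446]=1
k=max(cv2.findContours(m*s,0,1)[0],key=cv2.contourArea); e=cv2.minEnclosingCircle(k);print(e)
X=onz('top',e[0],.09); print(X, R.T@(X[:2]-c))
E
```

```text
1.1095623373796597e-05 (-1, -1, -1, -1) [ 0.2088  0.5416  0.0012  0.3776 -0.0023  0.2114 -0.0122 -0.0266  0.8734]
1.1095623373796809e-05 (-1, -1, -1, -1) [ 0.2088  0.5416  0.0012  0.3776 -0.0023  0.2114 -0.0122 -0.0266  0.8734]
1.109562337379716e-05 (-1, -1, -1, -1) [ 0.2088  0.5416  0.0012  0.3776 -0.0023  0.2114 -0.0122 -0.0266  0.8734]
1.1095623373797219e-05 (-1, -1, -1, -1) [ 0.2088  0.5416  0.0012  0.3776 -0.0023  0.2114 -0.0122 -0.0266  0.8734]
[ 0.0023 -0.0011  0.0003]
[ 0.0005 -0.0003 -0.0002]
[-0.0009 -0.0001  0.0005]
[-0.0001  0.0008  0.0008]
[-0.      0.0011  0.001 ]
[ 0.0009  0.0021 -0.0022]
[array([0.212, 0.112, 0.694]), array([0.455, 0.131, 0.407])]
((419.90594482421875, 251.410888671875), 20.9923038482666)
[ 0.51038965 -0.05673656  0.09      ] [-0.13164172 -0.12679978]
```

```bash
cat > ik.py <<'E'
from kin import *
kp=np.load('kp.npy'); S=kp[:4];P=kp[4:]
lo=np.array([-175.42,-21.48,-71.46,10.55,-63.04,13.31,-168.57])+2;hi=np.array([175.42,121.26,75.88,141.38,243.04,113.54,168.57])-2
c=np.array([.6162,.0923,0]);Rb=Rz(10.7)
q0=np.array(D[-1][0])
def tool(lean,yaw=0,flip=1,az=0): # lean: angle from down toward +x' rotated az about z
    z=Rz(az)@np.array([np.sin(np.radians(lean)),0,-np.cos(np.radians(lean))]); y=Rz(az)@np.array([0,flip,0]); x=np.cross(y,z); return Rb@np.column_stack([x,y,z])@Rz(yaw)
def ik(pb,R,q0):
    X=c+Rb@np.array(pb)
    def f(q):
        x,Q=fk(q,S,P); return np.r_[(x-X)*20,(Q-R).ravel()*3, 1e-4*(q-q0)]
    r=least_squares(f,np.clip(q0,lo+.1,hi-.1),bounds=(lo,hi)); x,Q=fk(r.x,S,P)
    return r.x,np.linalg.norm(x-X),np.degrees(np.arccos(np.clip((np.trace(Q.T@R)-1)/2,-1,1)))
E
python3 - <<'E'
from ik import *
rng=np.random.default_rng(0)
for lean in(30,45,60):
 for yaw,flip in((0,1),(0,-1),(90,1),(90,-1)):
  best=[]
  for k in range(8):
    s=q0 if k==0 else np.clip(q0+rng.normal(0,1,7)*[30,25,40,20,70,25,70],lo,hi)
    q,e,a=ik((-.065,0,.06),tool(lean,yaw,flip),s); best.append((e+a/100,e,a,q))
  best.sort(key=lambda t:t[0]); b=best[0]; ok=[x for x in best if x[0]<.003]; 
  if ok: b=min(ok,key=lambda t:abs(t[3]-q0).max())
  print(lean,yaw,flip,len(ok),round(b[1],4),round(b[2],1),b[3].round(0))
E
```

```text
30 0 1 6 0.0 0.0 [ 31.  65. -69. 125. 115.  55.  -5.]
30 0 -1 1 0.0 0.0 [ 21.  51. -46. 124. 122.  34. 160.]
30 90 1 3 0.0 0.0 [ 29.  61. -62. 124. 116.  48. -98.]
30 90 -1 3 0.0 0.0 [ 23.  53. -50. 124. 120.  37.  73.]
45 0 1 4 0.0 0.0 [ 32.  71. -69. 131. 138.  65. -18.]
45 0 -1 1 0.0 0.0 [-38.  52.  40. 131. 211.  50.  45.]
45 90 1 5 0.0 0.0 [  32.   71.  -69.  131.  138.   65. -108.]
45 90 -1 7 0.0 0.0 [ 29.  64. -60. 131. 142.  58.  63.]
60 0 1 8 0.0 0.0 [ 33.  79. -69. 136. 159.  78. -22.]
60 0 -1 2 0.0 0.0 [ -1.  51. -12. 136. 179.  66.  98.]
60 90 1 4 0.0 0.0 [  32.   77.  -67.  136.  160.   77. -114.]
60 90 -1 6 0.0 0.0 [ 24.  64. -50. 136. 166.  71.  45.]
```

Run:
```python
from ik import *
for q5 in(-11,40,90,130):
    q=q0.copy();q[4]=q5; x,R=fk(q,S,P); print(q5,'tool z in box frame',(Rb.T@R[:,2]).round(2),'y',(Rb.T@R[:,1]).round(2), 'p',(Rb.T@(x-c)).round(3))
# candidate path: lean dir sweep az from A to 0
def rv(R,R2): return Ro.from_matrix(R2@R.T).as_rotvec(degrees=True)
best=None
for sgn in(1,-1):
 for yaw_final,flip in((0,1),(0,-1),(90,1),(90,-1)):
  for pos in((-.12,.02,.25),(-.15,.0,.22),(-.1,-.0,.3)):
   # key directions: down -> lean side L -> forward
   x,R=fk(q0,S,P); q=q0.copy(); Rf=tool(45,yaw_final,flip); 
   for side in(25,40,55):
    zs=Rb@Rz(sgn*90)@np.array([np.sin(np.radians(side)),0,-np.cos(np.radians(side))])
    zm=Rb@Rz(sgn*45)@np.array([np.sin(np.radians(max(45,side))),0,-np.cos(np.radians(max(45,side)))])
    # minimal-rotation to zs, then to zm, then Rf
    def align(R,z): 
        v=np.cross(R[:,2],z); a=np.arctan2(np.linalg.norm(v),R[:,2]@z); return Ro.from_rotvec(v/np.linalg.norm(v)*a).as_matrix()@R
    K=[R]; K.append(align(K[-1],zs)); K.append(align(K[-1],zm)); K.append(Rf)
    q=q0.copy(); p0=Rb.T@(x-c); err=0;qm=0;tot=0
    for i in range(3):
        w=Ro.from_matrix(K[i+1]@K[i].T).as_rotvec(); n=int(np.degrees(np.linalg.norm(w))/6)+1; tot+=n
        for k in range(1,n+1):
            Rk=Ro.from_rotvec(w*k/n).as_matrix()@K[i]; pp=np.array(pos) if i else p0+(np.array(pos)-p0)*k/n
            qn,e,a=ik(pp,Rk,q); err=max(err,e*100+a); qm=max(qm,abs(qn-q).max()); q=qn
    # then go to the knob
    for k in range(1,9):
        pp=np.array(pos)+(np.array((-.065,0,.06))-pos)*k/8; qn,e,a=ik(pp,Rf,q); err=max(err,e*100+a); qm=max(qm,abs(qn-q).max()); q=qn
    print(sgn,yaw_final,flip,pos,side,'err',round(err,1),'step',round(qm,1),tot,q.round(0))
```

```text
-11 tool z in box frame [ 0. -0. -1.] y [1.   0.01 0.  ] p [-0.138  0.066  0.195]
40 tool z in box frame [ 0.13 -0.52 -0.85] y [ 0.78  0.58 -0.24] p [-0.113 -0.035  0.226]
90 tool z in box frame [ 0.52 -0.69 -0.51] y [ 0.29  0.7  -0.65] p [-0.037 -0.069  0.292]
130 tool z in box frame [ 0.83 -0.49 -0.27] y [-0.06  0.4  -0.92] p [ 0.024 -0.031  0.34 ]
1 0 1 (-0.12, 0.02, 0.25) 25 err 30.7 step 25.6 30 [-22.  40.  16. 115. -61.  15. 149.]
1 0 1 (-0.12, 0.02, 0.25) 40 err 30.7 step 23.7 33 [-22.  40.  16. 115. -61.  15. 149.]
1 0 1 (-0.12, 0.02, 0.25) 55 err 30.7 step 17.9 38 [-22.  40.  16. 115. -61.  15. 149.]
1 0 1 (-0.15, 0.0, 0.22) 25 err 30.7 step 30.4 30 [-22.  40.  16. 115. -61.  15. 149.]
1 0 1 (-0.15, 0.0, 0.22) 40 err 30.7 step 23.0 33 [-22.  40.  16. 115. -61.  15. 149.]
1 0 1 (-0.15, 0.0, 0.22) 55 err 30.7 step 19.2 38 [-22.  40.  16. 115. -61.  15. 149.]
1 0 1 (-0.1, -0.0, 0.3) 25 err 30.7 step 30.3 30 [-22.  40.  16. 115. -61.  15. 149.]
1 0 1 (-0.1, -0.0, 0.3) 40 err 30.7 step 25.2 33 [-22.  40.  16. 115. -61.  15. 149.]
1 0 1 (-0.1, -0.0, 0.3) 55 err 30.7 step 17.8 38 [
[... 5100 characters left out ...]
-0.12, 0.02, 0.25) 40 err 0.0 step 27.7 40 [-28.  48.  26. 130. 202.  44. -30.]
-1 90 -1 (-0.12, 0.02, 0.25) 55 err 0.0 step 25.2 42 [-35.  50.  35. 131. 208.  47. -40.]
-1 90 -1 (-0.15, 0.0, 0.22) 25 err 2.5 step 33.9 38 [-17.  45.   9. 130. 190.  41. -13.]
-1 90 -1 (-0.15, 0.0, 0.22) 40 err 2.2 step 32.4 40 [-17.  45.   9. 130. 190.  41. -13.]
-1 90 -1 (-0.15, 0.0, 0.22) 55 err 4.8 step 34.1 42 [-13.  45.   3. 130. 186.  40.  -7.]
-1 90 -1 (-0.1, -0.0, 0.3) 25 err 0.0 step 19.5 38 [ 26.  59. -54. 131. 145.  53.  56.]
-1 90 -1 (-0.1, -0.0, 0.3) 40 err 0.0 step 16.3 40 [ 26.  59. -54. 131. 145.  53.  56.]
-1 90 -1 (-0.1, -0.0, 0.3) 55 err 2.2 step 19.8 42 [-40.  53.  43. 131. 212.  51. -47.]
```

```bash
cat > sim.py <<'E'
from ik import *
def align(R,z):
    v=np.cross(R[:,2],z); a=np.arctan2(np.linalg.norm(v),R[:,2]@z); return Ro.from_rotvec(v/np.linalg.norm(v)*a).as_matrix()@R
def zdir(lean,az): l=np.radians(lean); return Rb@Rz(az)@np.array([np.sin(l),0,-np.cos(l)])
def tdist(p): # signed distance in front of tower face (+ = robot side)
    a=np.array([.60,-.10]);b=np.array([.50,-.27]);d=(b-a)/np.linalg.norm(b-a);n=np.array([d[1],-d[0]]); return (p[:2]-a)@n
if __name__=='__main__':
  for pos in((-.15,.05,.22),(-.2,.05,.25),(-.12,.05,.3),(-.12,0,.22)):
   for keys in ([(25,-90),(45,-45),(45,0)],[(40,-90),(50,-45),(45,0)],[(40,-90),(50,-40)],[(40,-70),(55,-30),(45,0)]):
    x,R=fk(q0,S,P);p0=Rb.T@(x-c);q=q0.copy();err=0;qm=0;tot=0;emin=9
    K=[R]
    for k in keys: K.append(align(K[-1],zdir(*k)))
    for i in range(len(keys)):
        w=Ro.from_matrix(K[i+1]@K[i].T).as_rotvec();n=int(np.degrees(np.linalg.norm(w))/3)+1;tot+=n
        for k in range(1,n+1):
            pp=np.array(pos) if i else p0+(np.array(pos)-p0)*k/n
            qn,e,a=ik(pp,Ro.from_rotvec(w*k/n).as_matrix()@K[i],q);err=max(err,e*100+a);qm=max(qm,abs(qn-q).max());q=qn
            emin=min(emin,tdist(fk(q,S,P,True)[2]))
    qa=q.copy()
    for k in range(1,9):
        pp=np.array(pos)+(np.array((-.065,0,.06))-pos)*k/8;qn,e,a=ik(pp,K[-1],q);err=max(err,e*100+a);q=qn;emin=min(emin,tdist(fk(q,S,P,True)[2]))
    y=Rb.T@K[-1][:,1]
    print(pos,keys,'err',round(err,1),'step',round(qm,1),tot,'el',round(emin,2),qa.round(0),q.round(0),'y',y.round(2))
E
python3 sim.py
```

```text
(-0.15, 0.05, 0.22) [(25, -90), (45, -45), (45, 0)] err 0.0 step 17.2 31 el 0.24 [ -12.   19.   -7.  137.  165.   21. -151.] [  -3.   45.   -9.  130.  176.   40. -153.] y [0.67 0.33 0.67]
(-0.15, 0.05, 0.22) [(40, -90), (50, -45), (45, 0)] err 0.0 step 19.6 37 el 0.25 [ -16.   19.   -2.  137.  170.   21. -150.] [  -7.   45.   -4.  130.  180.   40. -152.] y [0.64 0.44 0.64]
(-0.15, 0.05, 0.22) [(40, -90), (50, -40)] err 0.0 step 17.5 27 el 0.4 [ -66.   29.   46.  132.  105.   19. -105.] [ -38.   49.   22.  126.  135.   33. -138.] y [0.81 0.37 0.46]
(-0.15, 0.05, 0.22) [(40, -70), (55, -30), (45, 0)] err 0.0 step 19.1 34 el 0.27 [ -20.   19.    3.  137.  174.   21. -158.] [ -10.   45.    0.  130.  184.   40. -161.] y [0.65 0.38 0.65]
(-0.2, 0.05, 0.25) [(25, -90), (45, -45), (45, 0)] err 2.2 step 13.9 31 el 0.27 [  -3.   11.  -17.  139.  152.   15. -139.] [ -11.   45.    2.  130.  185.   40. -165.] y [0.67 0.33 0.67]
(-0.2, 0.05, 0.25) [(40, -90), (50, -45), (45, 0)] err 2.2 step 16.0 37 el 0.27 [  -3.   11.  -17.  139.  152.   15. -132.] [ -11.   45.    2.  130.  185.   40. -159.] y [
[... 1114 characters left out ...]
45, -45), (45, 0)] err 0.0 step 19.3 31 el 0.21 [   6.   22.  -19.  133.  167.   19. -145.] [   3.   46.  -18.  130.  170.   41. -144.] y [0.67 0.33 0.67]
(-0.12, 0, 0.22) [(40, -90), (50, -45), (45, 0)] err 0.0 step 21.7 37 el 0.23 [   1.   21.  -14.  133.  173.   19. -145.] [  -2.   45.  -12.  130.  175.   40. -144.] y [0.64 0.44 0.64]
(-0.12, 0, 0.22) [(40, -90), (50, -40)] err 0.0 step 18.1 27 el 0.39 [ -50.   28.   36.  130.  113.   22. -107.] [ -36.   48.   18.  126.  133.   35. -134.] y [0.81 0.37 0.46]
(-0.12, 0, 0.22) [(40, -70), (55, -30), (45, 0)] err 0.0 step 20.4 34 el 0.25 [  -3.   21.   -8.  133.  179.   18. -155.] [  -5.   45.   -6.  130.  179.   40. -153.] y [0.65 0.38 0.65]
```

Run:
```python
from sim import *
x,R=fk(q0,S,P); K=[R]
R=Ro.from_euler('xyz',D[-1][2],degrees=True).as_matrix(); K=[R]
for k in [(40,-70),(55,-30)]: K.append(align(K[-1],zdir(*k)))
K.append(tool(45,0,1))
np.save('K.npy',np.array(K))
for i in range(3):
    w=Ro.from_matrix(K[i+1]@K[i].T).as_rotvec(degrees=True); print(w.round(1),np.linalg.norm(w).round(1))
for k in K: print(Ro.from_matrix(k).as_euler('xyz',degrees=True).round(1))
```

```text
[-34.4 -20.2  -0.2] 39.9
[  6.6 -24.4  20.5] 32.6
[-37.1  12.6  59.6] 71.3
[179.7   0.  100.9]
[164.1  37.2  95.4]
[133.4  33.4  98.2]
[-180.    45.  -169.3]
```

>>> drive_tool:
  series:
    - [0.4,-0.8,0.3,-4.3,-2.5,0,-1]
    - [0.4,-0.8,0.3,-4.3,-2.5,0,-1]
    - [0.4,-0.8,0.3,-4.3,-2.5,0,-1]
    - [0.4,-0.8,0.3,-4.3,-2.5,0,-1]
    - [0.4,-0.8,0.3,-4.3,-2.5,0,-1]

```text
time: 5.08
eef_pos: [0.4873, 0.0908, 0.2102]
ee_rot: [171.2, 23.6, 99.4]
force: [0.1, -0.0, 0.3]
width: 0.0001
```

```bash
cat > st.py <<'E'
import sys
from sim import *
from station import arm
o=arm.get_obs(); q=o['q'];R=Ro.from_euler('xyz',o['ee_rot'],degrees=True).as_matrix()
x,Q,el,w=fk(q,S,P,True)
print('t',round(o['time'],2),'q',np.round(q,0),'F',o['force'].round(1),'el',el.round(2),'td',tdist(el).round(2))
print('box p',(Rb.T@(o['eef_pos']-c)).round(4),'z',(Rb.T@R[:,2]).round(2),'y',(Rb.T@R[:,1]).round(2),'fkerr',(x-o['eef_pos']).round(3))
K=np.load('K.npy')
if len(sys.argv)>1: 
    w=Ro.from_matrix(K[int(sys.argv[1])]@R.T).as_rotvec(degrees=True); print('rot left',w.round(1))
if len(sys.argv)>2:
    pb=np.array([float(v) for v in sys.argv[2].split(',')]); print('shift cm',((c+Rb@pb-o['eef_pos'])*100).round(2))
E
python3 st.py 1 -.12,0,.22
```

```text
t 5.08 q [-58.  31.  38. 119.  12.  33. -22.] F [ 0.1 -0.   0.3] el [0.16 0.23 0.67] td 0.55
box p [-0.127   0.0225  0.2102] z [ 0.14 -0.4  -0.91] y [0.99 0.04 0.14] fkerr [-0.034  0.051 -0.018]
rot left [-12.7  -7.9  -0.3]
shift cm [ 1.1  -2.08  0.98]
```

>>> drive_tool:
  series:
    - [0.4,-0.7,0.3,-4.3,-2.6,0,-1]
    - [0.4,-0.7,0.3,-4.3,-2.6,0,-1]
    - [0.3,-0.7,0.3,-4.1,-2.6,0,-1]
    - [0,0,0,1,-4,3,-1]
    - [0,0,0,1,-4,3,-1]

```text
time: 5.5
eef_pos: [0.4989, 0.0703, 0.2189]
ee_rot: [155.1, 36.3, 95.8]
force: [0.0, -1.2, 1.6]
width: 0.0002
```

```bash
python3 st.py 2 -.12,0,.22; python3 -c "
from station import arm
o=arm.get_obs();print(list(o['q']),list(o['eef_pos']),list(o['ee_rot']),o['qd'])"
```

```text
t 5.5 q [-76.  41.  57. 130.  33.  15. -48.] F [ 0.  -1.2  1.6] el [0.1  0.34 0.62] td 0.65
box p [-1.194e-01  1.000e-04  2.189e-01] z [ 0.37 -0.57 -0.73] y [0.92 0.17 0.34] fkerr [-0.073  0.065 -0.047]
rot left [  5.  -17.3  14.8]
shift cm [-0.06 -0.02  0.11]
[np.float64(-76.02142656730608), np.float64(41.30903005388974), np.float64(56.84129736000931), np.float64(130.2592526935025), np.float64(33.271607088851106), np.float64(14.868625669371195), np.float64(-48.067563265887664)] [np.float64(0.4988785465609964), np.float64(0.07025702425018232), np.float64(0.21891967632435635)] [np.float64(155.06443229554546), np.float64(36.31980058068575), np.float64(95.78887531893068)] [ -17.07173795    1.8344207    16.21595957   42.69221547  128.21658026
  -68.25270459 -133.93899287]
```

```bash
python3 - <<'E'
s=open('kin.py').read()
s=s.replace("[179.731891,.0104765,100.886684])]","[179.731891,.0104765,100.886684])]\nimport os,json\nif os.path.exists('extra.json'): D+=[tuple(r) for r in json.load(open('extra.json'))]")
open('kin.py','w').write(s)
import json
json.dump([[[-76.02142656730608,41.30903005388974,56.84129736000931,130.2592526935025,33.271607088851106,14.868625669371195,-48.067563265887664],[0.4988785465609964,0.07025702425018232,0.21891967632435635],[155.06443229554546,36.31980058068575,95.78887531893068]]],open('extra.json','w'))
E
python3 kin.py
```

```text
0.0001569606385289466 (-1, -1, -1, -1) [ 3.646e-01  5.266e-01  1.690e-02  3.671e-01 -6.000e-04  3.531e-01
 -1.650e-02 -2.210e-02  8.787e-01]
0.00015696063852894696 (-1, -1, -1, -1) [ 3.646e-01  5.266e-01  1.690e-02  3.671e-01 -6.000e-04  3.531e-01
 -1.650e-02 -2.210e-02  8.787e-01]
0.00015696063852894732 (-1, -1, -1, -1) [ 3.646e-01  5.266e-01  1.690e-02  3.671e-01 -6.000e-04  3.531e-01
 -1.650e-02 -2.210e-02  8.787e-01]
0.00015696063852894767 (-1, -1, -1, -1) [ 3.646e-01  5.266e-01  1.690e-02  3.671e-01 -6.000e-04  3.531e-01
 -1.650e-02 -2.210e-02  8.787e-01]
[-0.0026 -0.0011 -0.0027]
[0.0006 0.0008 0.0015]
[0.0001 0.001  0.0024]
[0.0008 0.0025 0.0027]
[0.0008 0.0028 0.0028]
[ 0.0051  0.0045 -0.0012]
[-0.0028 -0.0054 -0.0055]
[array([0.112, 0.337, 0.754]), array([0.327, 0.232, 0.475])]
```

```bash
cat > plan.py <<'E'
from sim import *
from station import arm
def run(keys,pos,q,verbose=True,step=4,Rlast=None):
    o=arm.get_obs(); x,R=fk(q,S,P); p0=Rb.T@(x-c); K=[R]; err=0;qm=0;tot=0;emin=9
    for k in keys: K.append(align(K[-1],zdir(*k)) if not isinstance(k,np.ndarray) else k)
    for i in range(len(keys)):
        w=Ro.from_matrix(K[i+1]@K[i].T).as_rotvec();n=int(np.degrees(np.linalg.norm(w))/step)+1;tot+=n
        for k in range(1,n+1):
            pp=np.array(pos) if i else p0+(np.array(pos)-p0)*k/n
            qn,e,a=ik(pp,Ro.from_rotvec(w*k/n).as_matrix()@K[i],q);err=max(err,e*100+a);qm=max(qm,abs(qn-q).max());q=qn;emin=min(emin,tdist(fk(q,S,P,True)[2]))
    return q,err,qm,tot,emin,K
def go(p1,p2,R,q,n=8):
    err=0;qm=0;em=9
    for k in range(1,n+1):
        pp=np.array(p1)+(np.array(p2)-p1)*k/n;qn,e,a=ik(pp,R,q);err=max(err,e*100+a);qm=max(qm,abs(qn-q).max());q=qn;em=min(em,tdist(fk(q,S,P,True)[2]))
    return q,err,qm,em
E
python3 - <<'E'
from plan import *
rng=np.random.default_rng(1)
q1=np.array(arm.get_obs()['q'])
for lean,az in((45,0),(45,-20),(45,-40),(60,0),(60,-30)):
  for yaw,flip in((0,1),(90,1)):
   for p in((-.065,0,.06),(.03,0,.17)):
    b=[]
    for k in range(8):
     s=q1 if k==0 else np.clip(q1+rng.normal(0,1,7)*[40,25,50,20,70,25,70],lo,hi)
     q,e,a=ik(p,tool(lean,yaw,flip,az),s); b.append((e*100+a,abs(q-q1).max(),q))
    ok=[t for t in b if t[0]<.3]
    if ok: t=min(ok,key=lambda t:t[1]); print(lean,az,yaw,flip,p,len(ok),t[2].round(0),fk(t[2],S,P,True)[2].round(2))
    else: print(lean,az,yaw,flip,p,'none',min(t[0] for t in b))
for keys in([(55,-30),tool(45,0,1)],[(55,-30),tool(45,90,1)],[(55,-40),tool(45,0,1,-30)],[(45,-45),tool(45,90,1)],[(65,-40),tool(45,90,1)]):
  for pos in((-.12,0,.22),(-.12,0,.28),(-.15,.0,.22)):
    q,err,qm,tot,em,K=run(keys,pos,q1); qa=q; q,e2,m2,em2=go(pos,(-.065,0,.06),K[-1],q); q3,e3,m3,em3=go((-.065,0,.06),(.03,0,.17),K[-1],q)
    print([k if isinstance(k,tuple) else 'R' for k in keys],pos,round(err,1),round(qm),tot,qa.round(0),round(e2,1),round(m2),q.round(0),round(e3,1),round(m3),q3.round(0),np.round([em,em2,em3],2))
E
```

```text
45 0 0 1 (-0.065, 0, 0.06) none 5.950427263091354
45 0 0 1 (0.03, 0, 0.17) 7 [ 24.  45. -47. 130. 144.  39. -40.] [ 0.35 -0.16  0.73]
45 0 90 1 (-0.065, 0, 0.06) none 5.967963604679008
45 0 90 1 (0.03, 0, 0.17) 7 [  27.   47.  -51.  130.  142.   42. -126.] [ 0.35 -0.18  0.72]
45 -20 0 1 (-0.065, 0, 0.06) none 1.9876398612754622
45 -20 0 1 (0.03, 0, 0.17) 6 [  5.  41. -36. 128. 126.  48. -53.] [ 0.35 -0.04  0.75]
45 -20 90 1 (-0.065, 0, 0.06) none 3.0292830732184344
45 -20 90 1 (0.03, 0, 0.17) 5 [ -12.   36.  -11.  127.  135.   35. -158.] [0.32 0.06 0.78]
45 -40 0 1 (-0.065, 0, 0.06) 6 [-34.  50.   3. 133. 124.  45. -97.] [0.35 0.22 0.69]
45 -40 0 1 (0.03, 0, 0.17) 8 [-40.  39.  17. 119. 100.  26. -63.] [0.28 0.21 0.76]
45 -40 90 1 (-0.065, 0, 0.06) 6 [  -3.   60.  -42.  133.  116.   78. -167.] [0.46 0.02 0.62]
45 -40 90 1 (0.03, 0, 0.17) 5 [ -23.   38.   -6.  119.  100.   40. -149.] [0.32 0.12 0.77]
60 0 0 1 (-0.065, 0, 0.06) none 15.657975814210348
60 0 0 1 (0.03, 0, 0.17) 6 [ -0.  45. -12. 139. 179.  64. -82.] [ 0.39 -0.01  0.72]
60 0 90 1 (-0.065, 0, 0.06) none 15.658001337373522

[... 2741 characters left out ...]
48. -167.] 4.1 4 [   2.   36.  -16.  129.  170.   30. -165.] [0.36 0.2  0.21]
[(65, -40), 'R'] (-0.12, 0, 0.22) 10.7 30 19 [   9.   20.  -20.  139.  171.   15. -167.] 10.3 5 [   3.   49.  -15.  139.  175.   48. -167.] 4.1 4 [   2.   36.  -16.  129.  170.   30. -165.] [0.39 0.2  0.21]
[(65, -40), 'R'] (-0.12, 0, 0.28) 7.2 29 19 [  42.   17.  -58.  139.  129.   15. -124.] 8.7 25 [   3.   49.  -15.  139.  175.   48. -167.] 4.1 4 [   2.   36.  -16.  129.  170.   30. -165.] [0.41 0.2  0.21]
[(65, -40), 'R'] (-0.15, 0.0, 0.22) 15.2 28 19 [  32.   22.  -47.  139.  128.   15. -122.] 13.7 30 [   3.   49.  -15.  139.  175.   48. -167.] 4.1 4 [   2.   36.  -16.  129.  170.   30. -165.] [0.36 0.2  0.21]
```

```bash
python3 - <<'E'
from plan import *
o=arm.get_obs();q1=np.array(o['q'])
Rn=Ro.from_euler('xyz',o['ee_rot'],degrees=True).as_matrix()
for az in(-40,-50):
 for lean in (40,45,50):
  T=tool(lean,0,1,az); pos=(-.12,0,.2)
  w=Ro.from_matrix(T@Rn.T).as_rotvec(degrees=True)
  q,err,qm,tot,em,K=run([T],pos,q1); qa=q; A=(-.10,0,.06);B=(-.067,-.002,.06);C=(.05,-.002,.17)
  q2,e2,m2,_=go(pos,A,T,q); q3,e3,m3,_=go(A,B,T,q2); q4,e4,m4,_=go(B,C,T,q3)
  print(az,lean,w.round(1),round(err,1),round(qm),tot,qa.round(0),'|',round(e2,1),round(m2),q2.round(0),'|',round(e3,1),round(m3),q3.round(0),'|',round(e4,1),round(m4),q4.round(0))
T=tool(45,0,1,-45); K=list(np.load('K.npy')); K.append(T); np.save('K.npy',np.array(K)); print(Ro.from_matrix(T@Rn.T).as_rotvec(degrees=True).round(1))
im=cv2.imread('pics/s4.png') if 'cv2' in globals() else None
E
python3 - <<'E'
import cv2,numpy as np
a=cv2.imread('pics/s4.png')[150:260,200:330];b=cv2.imread('pics/t0.png') if 0 else cv2.imread('pics/top0.png')[200:240,290:385]
cv2.imwrite('pics/z1.png',cv2.resize(a,None,fx=5,fy=5,interpolation=cv2.INTER_CUBIC))
cv2.imwrite('pics/z2.png',cv2.resize(b,None,fx=8,fy=8,interpolation=cv2.INTER_CUBIC))
E
```

```text
-40 40 [-14.   14.7  38.9] 0.0 13 11 [-59.  30.  37. 137. 112.  16. -77.] | 0.0 6 [ -41.   49.   14.  136.  134.   34. -107.] | 0.0 1 [ -41.   49.   17.  131.  132.   29. -104.] | 0.0 12 [-40.  39.  21. 114.  82.  18. -43.]
-40 45 [-17.8  11.3  38. ] 0.0 14 11 [-62.  33.  38. 139. 120.  21. -90.] | 0.0 5 [ -48.   53.   19.  137.  135.   38. -115.] | 0.0 1 [ -47.   53.   21.  132.  134.   33. -112.] | 0.0 12 [-48.  43.  32. 116.  97.  15. -62.]
-40 50 [-21.6   8.   37.1] 1.0 21 11 [ -76.   45.   56.  139.  144.   15. -121.] | 0.7 22 [ -73.   70.   50.  137.  172.   27. -167.] | 0.0 1 [ -71.   69.   50.  132.  173.   24. -166.] | 0.0 26 [-56.  48.  39. 118. 112.  15. -82.]
-50 40 [-12.6  15.7  29. ] 0.0 9 9 [-64.  33.  42. 133.  75.  15. -52.] | 0.0 9 [ -48.   50.   21.  131.  116.   24. -101.] | 0.0 1 [-49.  51.  25. 126. 112.  20. -95.] | 0.0 10 [-39.  41.  17. 110.  65.  27. -35.]
-50 45 [-16.6  12.7  28.2] 0.0 10 9 [-70.  38.  47. 134.  87.  15. -67.] | 0.0 8 [ -55.   54.   26.  131.  117.   26. -108.] | 0.0 1 [ -54.   54.   29.  127.  115.   23. -103.] | 0.0 10 [-47.  44.  26. 111.  70.  25. -44.]
-50 50 [-20.6   9.7  27.2] 0.0 10 9 [-75.  43.  50. 135.  95.  16. -80.] | 0.0 7 [ -61.   58.   30.  131.  117.   28. -113.] | 0.0 1 [ -60.   59.   32.  127.  115.   24. -108.] | 0.0 9 [-54.  48.  35. 113.  75.  22. -53.]
[-17.2  12.   33.1]
```

View pics/z1.png

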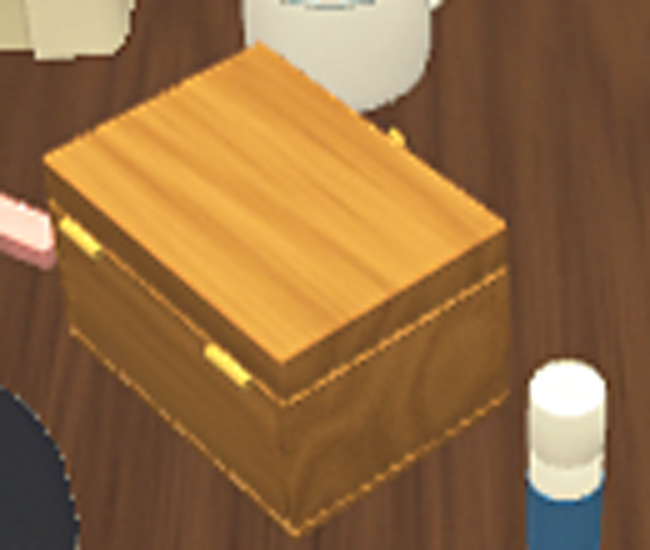

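View pics/z2.png

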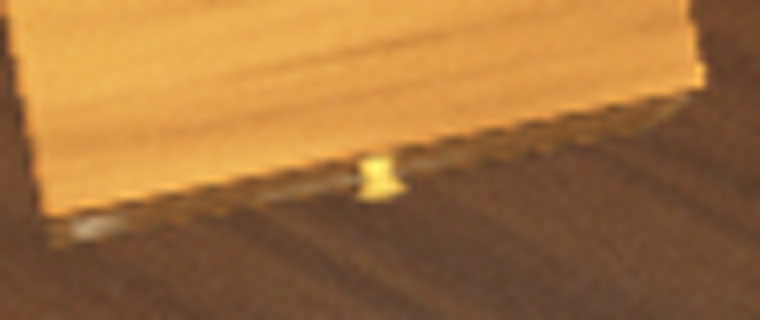

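Run:
```python
from h import *
from scipy.optimize import least_squares
top=[(284.3,168.7),(365.7,152.7),(377.7,210.3),(296.7,226.9)] # BL,BR,FR,FL
side=[(256.6,222.4),(209,181.8),(252,158.4),(301,195)]
L=np.array([(.055,.0725),(.055,-.0725),(-.05,-.0725),(-.05,.0725)])
def pts(p): 
    R=np.array([[np.cos(p[2]),-np.sin(p[2])],[np.sin(p[2]),np.cos(p[2])]]); return np.c_[L@R.T+p[:2],np.full(4,.094)]
for w in((1,0),(0,1),(1,1)):
    f=least_squares(lambda p:np.r_[w[0]*(proj('top',pts(p))-top).ravel(),w[1]*(proj('side',pts(p))-side).ravel()],[.616,.092,.19]); print(w,f.x.round(4),np.degrees(f.x[2]).round(2),f.cost)
k=onz('top',(337.7,224.6),.0865); R=Rz=np.array([[np.cos(f.x[2]),-np.sin(f.x[2])],[np.sin(f.x[2]),np.cos(f.x[2])]])
print('knob',k, R.T@(k[:2]-f.x[:2]))
# mug
print('mug',R.T@(np.array([.5104,-.0567])-f.x[:2]))
```

```text
(1, 0) [0.6163 0.0923 0.1857] 10.64 1.788352846113915
(0, 1) [0.6177 0.0969 0.183 ] 10.48 1.9186343887947888
(1, 1) [0.6166 0.0937 0.1845] 10.57 8.194133920422114
knob [0.55836442 0.08223284 0.0865    ] [-0.05931054 -0.00056781]
mug [-0.13195404 -0.12834042]
```

The zoomed crops show the knob's front end at (337.7,224.6) in the top view. The two views put the box within 1–4 mm of each other, at about (0.6166, 0.0937) with yaw 10.6°. The mug is at y' = -0.128 m in the box frame, so it is clear. Next I orient the fingertip.

>>> drive_tool:
  series:
    - [0,0,0,-2.2,1.5,4.2,-1]
    - [0,0,0,-2.2,1.5,4.2,-1]
    - [0,0,0,-2.2,1.5,4.2,-1]
    - [0,0,0,-2.2,1.5,4.2,-1]
    - [0,0,0,0,0,0,-1]

```text
time: 5.92
eef_pos: [0.4982, 0.0684, 0.2191]
ee_rot: [166.3, 42.9, 119.7]
force: [-0.1, 0.0, 0.2]
width: 0.0
```

```bash
python3 st.py 3 -.12,0,.2
```

```text
t 5.92 q [-74.  39.  53. 134.  68.  13. -64.] F [-0.1  0.   0.2] el [0.12 0.32 0.77] td 0.63
box p [-0.1204 -0.0016  0.2191] z [ 0.44 -0.55 -0.71] y [0.87 0.47 0.17] fkerr [-0.011 -0.002 -0.01 ]
rot left [-10.3   2.3  61.3]
shift cm [ 0.01  0.17 -1.91]
```

```bash
python3 st.py 4 -.12,0,.2
```

```text
t 5.92 q [-74.  39.  53. 134.  68.  13. -64.] F [-0.1  0.   0.2] el [0.12 0.32 0.77] td 0.63
box p [-0.1204 -0.0016  0.2191] z [ 0.44 -0.55 -0.71] y [0.87 0.47 0.17] fkerr [-0.011 -0.002 -0.01 ]
rot left [-8.3  5.8 16.4]
shift cm [ 0.01  0.17 -1.91]
```

>>> drive_tool:
  series:
    - [0,0.1,-2,0,0,0,-1]
    - [0,0,-2,-2,1.4,4,-1]
    - [0,0,-2,-2,1.4,4,-1]
    - [0,0,-1,-2,1.4,4,-1]
    - [0,0,0,-2,1.4,4,-1]

```text
time: 6.33
eef_pos: [0.4997, 0.0674, 0.1736]
ee_rot: [176.3, 45.4, 138.8]
force: [0.7, -0.7, 0.3]
width: -0.0002
```

```bash
python3 st.py 4 -.10,0,.06; python3 -c "
from station import arm
o=arm.get_obs();print(o['q'])"
```

```text
t 6.33 q [-66.  41.  39. 139. 112.  20. -98.] F [ 0.7 -0.7  0.3] el [0.17 0.31 0.75] td 0.58
box p [-0.1191 -0.0029  0.1736] z [ 0.49 -0.52 -0.7 ] y [0.76 0.65 0.04] fkerr [-0.024 -0.008 -0.012]
rot left [-1.8  1.9  4.3]
shift cm [  1.82   0.64 -11.36]
[-65.70971315  41.24695848  39.24697492 138.813894   111.79291103
  20.06721749 -97.76663119]
```

>>> drive_tool:
  series:
    - [0.6,0.2,-2.5,-0.5,0.5,1,-1]
    - [0.4,0.1,-3,-0.5,0.5,1,-1]
    - [0.4,0.1,-3,-0.5,0.5,1,-1]
    - [0.2,0,-2.5,0,0,0.5,-1]
    - [0,0,0,0,0,0,-1]

```text
time: 6.75
eef_pos: [0.5151, 0.0698, 0.061]
ee_rot: [179.5, 45.1, 144.2]
force: [-0.5, -0.9, 0.1]
width: -0.0001
```

```bash
python3 st.py 4 -.068,-.002,.058
python3 - <<'E'
from h import *
cv2.imwrite('pics/t5.png',arm.capture('top')[:,:,::-1]);cv2.imwrite('pics/s5.png',arm.capture('side')[:,:,::-1])
E
```

```text
t 6.75 q [ -52.   54.   20.  138.  127.   35. -116.] F [-0.5 -0.9  0.1] el [0.29 0.33 0.66] td 0.49
box p [-0.1036 -0.0033  0.061 ] z [ 0.49 -0.51 -0.71] y [0.72 0.69 0.01] fkerr [-0.033 -0.013 -0.007]
rot left [-0.2  0.3  1.1]
shift cm [ 3.47  0.79 -0.3 ]
```

View pics/t5.png

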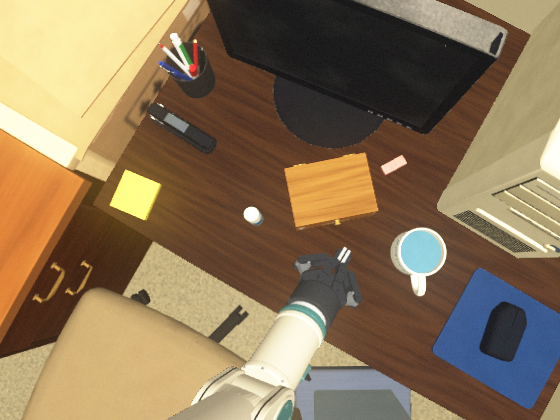

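View pics/s5.png

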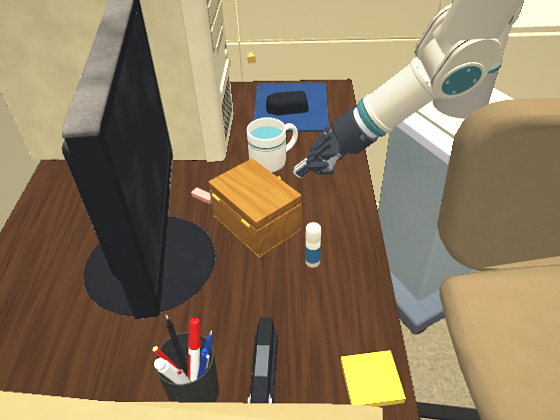

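Both views show the fingertips just in front of the knob, pointing forward, down and right: the tips are at (345,252) in the top view, and the knob is at (338,222). Moving in below the knob.

>>> drive_tool:
  series:
    - [1.2,0.3,-0.3,0,0,1,-1]
    - [1.2,0.2,0,0,0,0,-1]
    - [0.5,0.1,0,0,0,0,-1]
    - [0,0,0,0,0,0,-1]

```text
time: 7.18
eef_pos: [0.5475, 0.0777, 0.0642]
ee_rot: [178.7, 45.4, 144.8]
force: [0.8, -0.3, -0.1]
width: 0.0
```

```bash
python3 st.py 4 -.068,-.002,.058
python3 - <<'E'
from h import *
a=arm.capture('top')[:,:,::-1];b=arm.capture('side')[:,:,::-1]
u=cv2.resize(a[200:270,290:390],None,fx=5,fy=5,interpolation=2);v=cv2.resize(b[130:200,250:350],None,fx=5,fy=5,interpolation=2)
cv2.imwrite('pics/z6.png',np.vstack([u,v])[:600] if 0 else np.vstack([u,v])[:,:][0:700:1])
cv2.imwrite('pics/z6.png',cv2.resize(np.hstack([u,v]),(800,280)))
E
```

```text
t 7.18 q [ -51.   54.   22.  135.  127.   32. -113.] F [ 0.8 -0.3 -0.1] el [0.29 0.32 0.66] td 0.48
box p [-0.0703 -0.0016  0.0642] z [ 0.51 -0.5  -0.7 ] y [0.71 0.71 0.02] fkerr [-0.033 -0.014 -0.007]
rot left [-0.5  0.9 -0. ]
shift cm [ 0.23  0.   -0.62]
```

View pics/z6.png

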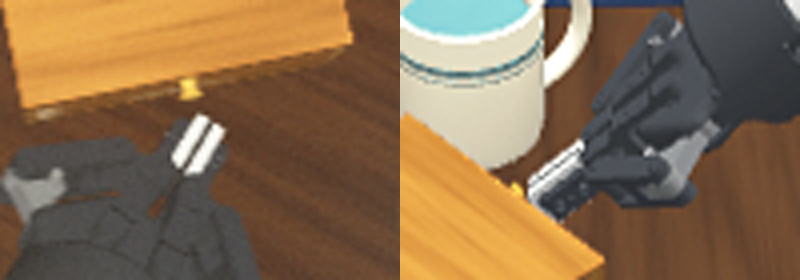

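Run:
```python
from h import *
from ik import Rb,c
for px,z in(((343.2,230.2),.072),((340.7,228.7),.072),((346,231.5),.072),((337.5,224.5),.0865)):
    X=onz('top',px,z); print(px,X.round(4),(Rb.T@(X-c)).round(4))
print(proj('top',c+Rb@np.array([-.0703,-.0016,.0642])),proj('side',c+Rb@np.array([-.0703,-.0016,.0642])))
```

```text
(343.2, 230.2) [0.5496 0.0718 0.072 ] [-0.0693 -0.0078  0.072 ]
(340.7, 228.7) [0.5523 0.0761 0.072 ] [-0.0658 -0.004   0.072 ]
(346, 231.5) [0.5472 0.067  0.072 ] [-0.0725 -0.0121  0.072 ]
(337.5, 224.5) [0.5585 0.0826 0.0865] [-0.0585  0.0011  0.0865]
[[339.54057303 231.77301512]] [[283.49084844 180.83997978]]
```

>>> drive_tool:
  series:
    - [0,0,-0.6,0,0,0,-1]
    - [0.5,0.3,0,0,0,0,-1]
    - [0.5,0.3,0,0,0,0,-1]
    - [0,0,0,0,0,0,-1]

```text
time: 7.62
eef_pos: [0.5564, 0.084, 0.0562]
ee_rot: [179.0, 45.3, 145.1]
force: [1.0, -0.1, -0.0]
width: -0.0003
```

```bash
cat > pic.py <<'E'
import sys
from h import *
n=sys.argv[1]
a=arm.capture('top')[:,:,::-1];b=arm.capture('side')[:,:,::-1]
u=cv2.resize(a[140:280,270:410],(400,400),interpolation=2);v=cv2.resize(b[90:230,200:340],(400,400),interpolation=2)
cv2.imwrite(f'pics/{n}.png',np.hstack([u,v]))
E
python3 st.py 4 -.058,.002,.066;python3 pic.py z7
```

```text
t 7.62 q [ -52.   55.   23.  133.  127.   31. -113.] F [ 1.  -0.1 -0. ] el [0.29 0.33 0.65] td 0.48
box p [-0.0603  0.0029  0.0562] z [ 0.51 -0.5  -0.7 ] y [0.71 0.71 0.01] fkerr [-0.033 -0.014 -0.007]
rot left [-0.4  0.7 -0.1]
shift cm [ 0.24 -0.05  0.98]
```

View pics/z7.png

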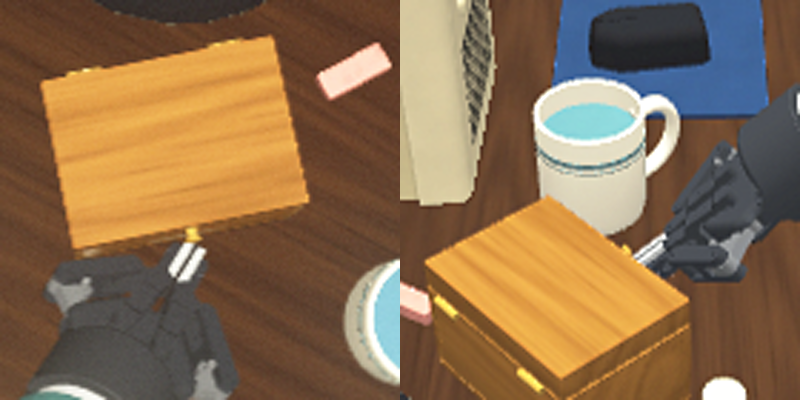

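The left tip is now partly under the knob at about (192,238) in the crop. I'll move 4 mm further in and raise.

>>> drive_tool:
  series:
    - [0.4,0.15,0,0,0,0,-1]
    - [0,0,0.6,0,0,0,-1]
    - [0,0,0.6,0,0,0,-1]
    - [0,0,0.6,0,0,0,-1]
    - [0,0,0.3,0,0,0,-1]

```text
time: 8.13
eef_pos: [0.5591, 0.0843, 0.0783]
ee_rot: [179.0, 45.3, 145.0]
force: [-0.0, 0.3, -0.2]
width: -0.0
```

```bash
python3 st.py 4;python3 pic.py z8
```

```text
t 8.13 q [ -53.   52.   26.  133.  125.   28. -109.] F [-0.   0.3 -0.2] el [0.27 0.33 0.67] td 0.5
box p [-0.0576  0.0027  0.0783] z [ 0.51 -0.5  -0.7 ] y [0.71 0.71 0.01] fkerr [-0.032 -0.014 -0.008]
rot left [-0.4  0.6  0. ]
```

View pics/z8.png

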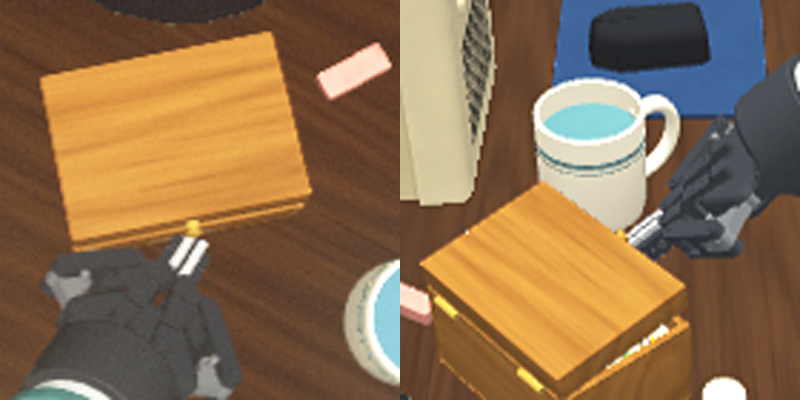

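The lid has started to rise, with a gap showing along its front and left. I'll follow the arc.

>>> drive_tool:
  series:
    - [0.2,0.05,0.9,0,0,0,-1]
    - [0.25,0.05,0.9,0,0,0,-1]
    - [0.4,0.1,0.9,0,0,0,-1]
    - [0.45,0.1,0.9,0,0,0,-1]

```text
time: 8.57
eef_pos: [0.5715, 0.0871, 0.1132]
ee_rot: [179.1, 45.2, 145.1]
force: [-0.4, 0.2, -0.7]
width: 0.0003
```

```bash
python3 st.py 4;python3 pic.py z9
```

```text
t 8.57 q [ -56.   49.   32.  131.  121.   22. -102.] F [-0.4  0.2 -0.7] el [0.25 0.33 0.7 ] td 0.52
box p [-0.0449  0.0032  0.1132] z [ 0.51 -0.5  -0.7 ] y [0.71 0.71 0.01] fkerr [-0.029 -0.013 -0.01 ]
rot left [-0.4  0.5  0. ]
```

View pics/z9.png

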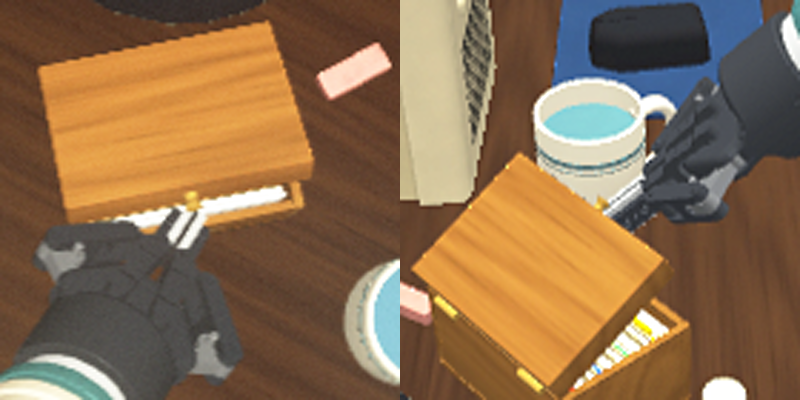

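>>> drive_tool:
  series:
    - [0.5,0.1,0.8,0,0,0,-1]
    - [0.55,0.1,0.85,0,0,0,-1]
    - [0.6,0.1,0.75,0,0,0,-1]
    - [0.7,0.1,0.7,0,0,0,-1]

```text
time: 9.0
eef_pos: [0.5947, 0.0912, 0.1436]
ee_rot: [179.2, 45.2, 145.1]
force: [-1.4, 0.7, 1.8]
width: -0.0001
```

```bash
python3 st.py 4;python3 pic.py z10
```

```text
t 9.0 q [-59.  48.  39. 127. 114.  15. -92.] F [-1.4  0.7  1.8] el [0.23 0.33 0.71] td 0.54
box p [-0.0214  0.0029  0.1436] z [ 0.51 -0.5  -0.7 ] y [0.71 0.71 0.01] fkerr [-0.026 -0.013 -0.012]
rot left [-0.4  0.5  0. ]
```

View pics/z10.png

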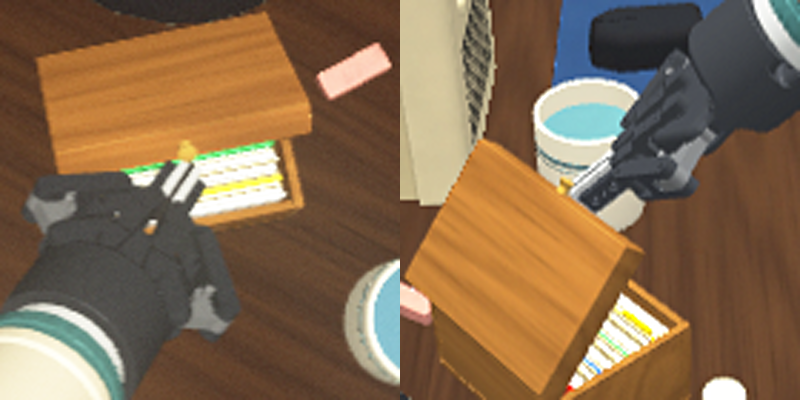

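```bash
python3 - <<'E'
import json
from station import arm
o=arm.get_obs(); L=json.load(open('extra.json'))
L.append([list(map(float,o['q'])),list(map(float,o['eef_pos'])),list(map(float,o['ee_rot']))])
L.append([[-76.02142656730608,41.30903005388974,56.84129736000931,130.2592526935025,33.271607088851106,14.868625669371195,-48.067563265887664],[0.4988785465609964,0.07025702425018232,0.21891967632435635],[155.06443229554546,36.31980058068575,95.78887531893068]])
json.dump(L,open('extra.json','w'))
E
python3 kin.py | sed -n '1,1p;6,30p'
python3 - <<'E'
from plan import *
o=arm.get_obs();q1=np.array(o['q']); x,_=fk(q1,S,P); off=x-o['eef_pos']; print(off)
p0=Rb.T@(x-c)
for az,lean in((-45,45),(-60,45),(-75,45),(-60,35),(-45,35),(-45,55),(-75,55),(-30,45),(-30,55)):
    T=tool(lean,0,1,az); C=p0+np.array([.06,0,.035])
    R0=fk(q1,S,P)[1]; w=Ro.from_matrix(T@R0.T).as_rotvec(); q=q1;mn=99;qm=0;er=0
    for k in range(1,16):
        f=k/15; qn,e,a=ik(p0+(C-p0)*f,Ro.from_rotvec(w*min(1,f*1)).as_matrix()@R0,q); qm=max(qm,abs(qn-q).max()); q=qn; mn=min(mn,q[5]);er=max(er,e*100+a)
    print(az,lean,round(er,1),'minq6',round(mn,1),'step',round(qm,1),q.round(0),np.degrees(w).round(0))
E
```

```text
0.0004246962234309187 (-1, -1, -1, -1) [ 0.3512  0.529   0.0459  0.3609 -0.0013  0.3298  0.0053 -0.0223  0.8798]
[0.0004 0.0061 0.001 ]
[-0.0003  0.0065  0.001 ]
[0.0013 0.0073 0.0013]
[0.0014 0.0067 0.0012]
[0.0067 0.0075 0.0038]
[-0.0015 -0.0027 -0.0009]
[-0.0045 -0.0058 -0.0026]
[-0.0015 -0.0027 -0.0009]
[array([0.14 , 0.343, 0.732]), array([0.351, 0.24 , 0.458])]
[-0.00445075 -0.0057816  -0.00264502]
-45 45 0.0 minq6 15.3 step 3.3 [-53.  43.  34. 118.  83.  17. -55.] [ 1. -0.  1.]
-60 45 0.0 minq6 15.3 step 8.0 [-46.  43.  22. 107.  58.  35. -40.] [  1.  -0. -14.]
-75 45 0.0 minq6 15.3 step 13.2 [-42.  47.  17.  96.  45.  50. -37.] [  1.  -0. -29.]
-60 35 0.0 minq6 15.3 step 9.7 [-34.  39.  11. 105.  49.  37. -26.] [  8.   7. -14.]
-45 35 0.0 minq6 15.3 step 5.9 [-34.  37.  13. 112.  62.  24. -26.] [6. 8. 1.]
-45 55 0.0 minq6 15.3 step 0.7 [-63.  52.  45. 121. 108.  18. -89.] [-5. -8.  1.]
-75 55 0.0 minq6 15.3 step 12.3 [-49.  52.  23.  96.  48.  53. -44.] [ -7.  -7. -29.]
-30 45 0.0 minq6 15.8 step 2.0 [-43.  39.  26. 126. 139.  21. -93.] [ 1. -0. 16.]
-30 55 0.0 minq6 17.0 step 2.5 [ -46.   44.   26.  131.  142.   37. -103.] [-4. -9. 16.]
```

>>> drive_tool:
  series:
    - [0.75,0.15,0.6,-0.4,-0.8,2,-1]
    - [0.75,0.15,0.6,-0.4,-0.8,2,-1]
    - [0.85,0.15,0.45,-0.4,-0.8,2,-1]
    - [0.85,0.15,0.45,-0.4,-0.8,2,-1]

```text
time: 9.43
eef_pos: [0.6269, 0.0973, 0.1644]
ee_rot: [178.7, 48.8, 152.9]
force: [-0.8, -0.7, -1.0]
width: 0.0001
```

```bash
python3 st.py 4;python3 pic.py z11
```

```text
t 9.43 q [-52.  44.  31. 128. 127.  25. -95.] F [-0.8 -0.7 -1. ] el [0.27 0.29 0.7 ] td 0.48
box p [0.0114 0.003  0.1644] z [ 0.61 -0.44 -0.66] y [0.6  0.8  0.01] fkerr [-0.006 -0.002 -0.003]
rot left [ 1.2  3.7 -8.1]
```

View pics/z11.png

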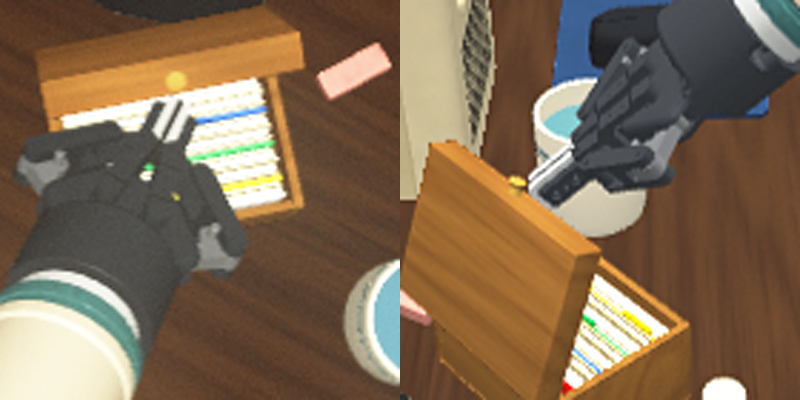

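The lid is at about 65–70° with the tip just inside its edge. I'll push forward past the balance point.

>>> drive_tool:
  series:
    - [1,0.2,0.3,0,-0.5,1.5,-1]
    - [1,0.2,0.2,0,-0.5,1.5,-1]
    - [1,0.2,0,0,0,0,-1]
    - [0.8,0.15,0,0,0,0,-1]
    - [0,0,0,0,0,0,-1]

```text
time: 9.95
eef_pos: [0.6667, 0.1055, 0.17]
ee_rot: [177.9, 49.8, 155.2]
force: [0.6, 0.4, 0.4]
width: 0.0002
```

```bash
python3 st.py 4;python3 pic.py z12
```

```text
t 9.95 q [-49.  44.  30. 124. 131.  25. -95.] F [0.6 0.4 0.4] el [0.29 0.28 0.7 ] td 0.46
box p [0.052  0.0036 0.17  ] z [ 0.64 -0.41 -0.65] y [0.56 0.83 0.02] fkerr [-0.007 -0.005 -0.003]
rot left [  1.1   4.8 -11. ]
```

View pics/z12.png

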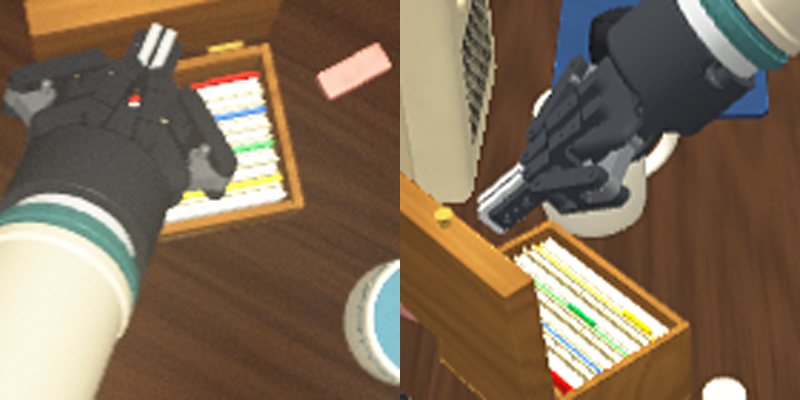

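The lid has gone over and lies back, no longer touching the finger. I'll retreat backwards and up.

>>> drive_tool:
  series:
    - [-1.5,0,0.5,0,0,0,-1]
    - [-2.5,0,1,0,0,0,-1]
    - [-3,0.5,1.5,0,0,0,-1]
    - [-3,1,1.5,0,0,0,-1]
    - [-3,1,1,0,0,0,-1]

```text
time: 10.47
eef_pos: [0.5336, 0.1289, 0.2256]
ee_rot: [178.0, 49.7, 155.1]
force: [0.5, 1.3, -0.1]
width: 0.0001
```

>>> drive_tool:
  series:
    - [-2,2,1,0,0,0,-1]
    - [-2,2,0,0,0,0,-1]
    - [0,0,0,0,0,0,-1]
    - [0,0,0,0,0,0,-1]
    - [0,0,0,0,0,0,-1]

```text
time: 10.88
eef_pos: [0.4952, 0.1697, 0.2352]
ee_rot: [178.1, 49.7, 155.3]
force: [0.2, -0.3, 0.2]
width: -0.0003
```

```bash
python3 st.py 4
python3 - <<'E'
from h import *
cv2.imwrite('pics/t13.png',arm.capture('top')[:,:,::-1]);cv2.imwrite('pics/s13.png',arm.capture('side')[:,:,::-1])
E
```

```text
t 10.88 q [-82.  36.  46. 137. 102.  21. -80.] F [ 0.2 -0.3  0.2] el [0.09 0.33 0.76] td 0.65
box p [-0.1045  0.0985  0.2352] z [ 0.64 -0.41 -0.65] y [0.56 0.83 0.02] fkerr [-0.002  0.004  0.001]
rot left [  1.2   4.8 -11. ]
```

View pics/t13.png

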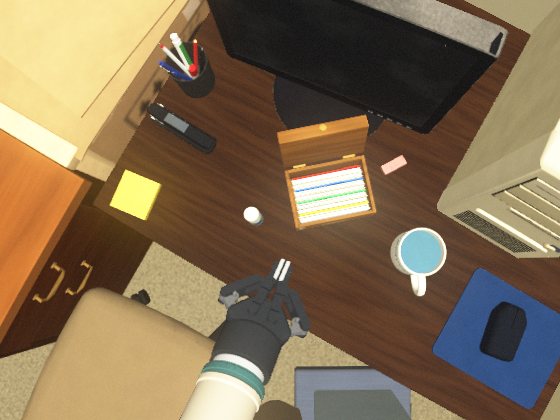

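View pics/s13.png

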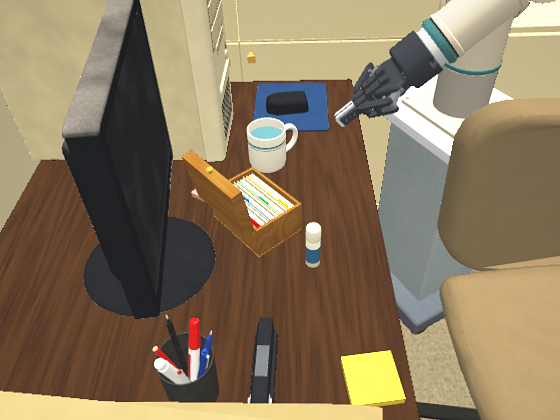

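The lid stands wide open at (322,140) in the top view. The mug is upright at (419,252), right of the box, and the glue stick (253,215) and eraser (394,165) have not moved. The arm is clear, so I'm handing in.

Run:
```python
from station import arm
print(arm.finish_job()); o=arm.get_obs(); print(o['time'],o['force'])
```

```text
the job is handed in; nothing more can be done
None
the job is handed in; nothing more can be done
```

The mug is out of the way and the lid stands open by itself; I handed the job in at about 11 s of the 62 s allowed.

**Mug:** I pushed it right along the table with half-open fingers. After the push, the camera put its centre 127–128 mm right of the box's middle, against the 114 mm needed, and it is upright.

**Lid:** I caught the knob from below with the closed fingertips and followed the lid's arc past its balance point. It then fell back onto its stop, and I backed the arm away.

**Last checks:** The final pictures show the lid resting wide open with nothing touching it. The mug, glue stick and eraser were where I expected them, and the box had not visibly moved. The largest force reading at the end of any move was about 6 N.

**What disagreed:**
- The two cameras differed by up to 4–5 mm on where the box stands, mostly sideways; a combined fit moves its middle only 1.5 mm.
- A full 45° lean straight at the box was out of reach, so the finger came in leaning about 45° to the right of straight ahead.
- Joint 6 came close to its lower limit (about 13°, against 13.31°) while I was turning the wrist. I saw that reading only rounded to a whole degree, and no fault was reported.

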